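# Take down a stack of generator parts into their trays

### The arm

A 6-joint arm with a two-finger parallel gripper is mounted at the origin on the work surface. World frame = base frame: x ahead of the robot, y to its left, z up, the work surface at z = 0. Lengths are in mm, angles in rad, forces in N, time in s.
With the tool pointing down it reaches from about 300 to 775 mm from the base axis. Payload 14.6 kg.
Tool frame: the origin (TCP) lies on the mounting face of the last link; the fingertips stand 173 mm ahead of it and the grasp point (between the pads) lies 155 mm ahead of it; z points along the fingers, y is the direction in which the jaws open and shut (so a half turn about z gives the same grasp; the last joint's range is limited). The gripper opens to 85 mm and grips with 20 to 120 N. Pads are 22 mm wide; open, the fingers measure 114 mm over their backs; the gripper's body (76 mm by 85 mm) begins 54 mm behind the grasp point. The pads swing forward as they close: fully open they stand 13 mm farther back than shut.
Start: joints at [-1.331, 0.3, 1.521, -0, 1.321, -0.067], TCP at [166.099, -524.311, 404.681] pointing down, gripper open.
Joint ranges: [-3.03, 3.03], [-0.79, 2.21], [0.23, 2.52], [-1.04, 4.18], [0, 3.07], [-2.55, 2.55]. Speed limits (rad/s): [2.22, 2.22, 2.57, 3.14, 3.14, 3.14].

### API

Orientations are given as a unit quaternion [x, y, z, w].
In Python, from workcell import env gives the robot as it stands. The module is installed in compiled form; this text tells all that it offers.
- The arm moves only by the tool arm_command, never from a script. Its argument "increments" is a list of rows, each an object of numbers: "dx", "dy", "dz": the shift along the tool's x, y, z in units of 25 mm (1.0 is 25 mm); "rx", "ry", "rz": the turn, a rotation vector about the tool's x, y, z in units of 6 degrees (1.0 is 6 degrees); "fingers": the opening in per cent of the stroke, from 0 (shut) to 100 (fully open). In form: [{"dx": .., "dy": .., "dz": .., "rx": .., "ry": .., "rz": .., "fingers": ..}, ...]. A call has exactly 8 rows; each row is the pose to reach, as a shift and turn from the pose commanded when the call began, along the tool's axes at that moment; what a row does not reach only later rows make up. A row lasts 1/12 s, in which the tool goes at most 41.7 mm and 7.16 degrees, less where a joint would pass 70% of its speed; a pose out of reach is approached as far as the arm can. A call with a gripper value outside its range is refused whole. The fingers move at their own pace and stop on an object; "newtons" is the grip in N (left out, the last holds). Time passes only in rows, so rows that repeat a pose let the fingers close, or fill a call up. It gives the time, the measured TCP pose, the force and the opening at its end, in the units of the state.
- env.state(): the state, without advancing time (a new reading comes with each control period).
- env.grab_frame(name): name is "side" or "top"; returns a dict with "pixels" (400x640x3 uint8, blue, green, red), "camera_matrix" (3x3 intrinsics, pixels), "R" (3x3) and "t" (3): a world point X has camera coordinates R X + t. Camera axes: x right, y down, z forward; pixel columns grow to the right and rows downward; lengths in mm; the calibration is good to about 2 mm. A picture is of the moment at which its call begins. There is no depth.
- env.close_job(): hands the job in, once; it reports no verdict.
The state is a dict: "t": time; "joint_positions": joint angles; "qvel": joint speeds; "effort": joint torques, N m; "tcp_pos": TCP position; "ee_rot": TCP orientation; "contact_force": force on the tool from outside, world axes, zero at the start; "wrist_torque": the same for the moment, N m; "opening": opening from 0.0 (shut) to 1.0 (fully open).
Only numpy, scipy, OpenCV 4.12 (cv2) and the standard library are available. Lean on these libraries where they do the work, as an engineer would, in place of code of your own. Each camera call takes 0.05 s, during which the arm holds its last target.

### The job

The parts of a stripped generator are stacked up on the bench. Working from the top of the stack down, one part at a time, set each part down (do not drop it) flat inside the tray made to its shape and size, the same way up as it is now: the brass bush in the small round tray, the pulley in the larger round tray, the square bearing housing in the square tray and the finned cylinder head in the long tray. Leave the tin and the wrench where they are.

Things in the scene. Friction and masses are not known exactly. Their poses are not given: they have to be found in the camera images.
- bush: plain brass bush, upright cylinder 26 mm in diameter, 28 mm high, about 90 g; top of the stack, standing on the pulley. Origin at the centre of its underside, z up.
- pulley: steel V-belt pulley lying flat, 44 mm in diameter, 26 mm high with a groove round its middle (for the fingers it acts as a plain cylinder), about 200 g; second from the top, standing on the bearing housing. Origin at the centre of its underside, z up.
- housing: dark steel square bearing housing 56 x 56 mm, 26 mm high, four bolts in its corners, about 400 g; third from the top, lying on the cylinder head, turned a little against it. Origin at the centre of its underside, x and y along its sides, z up.
- head: aluminium finned cylinder head, block 100 mm (its x) by 60 mm (its y), 28 mm high, fins level (for the fingers it acts as a plain block), about 420 g; bottom of the stack, lying on the bench. Origin at the centre of its underside, z up.
- tray_small: the smallest tray: round, grey sheet, fixed to the bench, inside diameter 44 mm, wall 3 mm thick, 7 mm high overall, floor 3 mm above the bench. Origin at its centre on the bench. For the bush.
- tray_round: larger round tray, grey sheet, fixed to the bench, inside diameter 68 mm, wall 3 mm thick, 7 mm high overall, floor 3 mm above the bench. Origin at its centre on the bench. For the pulley.
- tray_square: square tray, grey sheet, fixed to the bench, inside 74 x 74 mm, walls 3 mm thick, 7 mm high overall, floor 3 mm above the bench. Origin at its centre on the bench, x and y along its sides. For the bearing housing.
- tray_long: long tray, grey sheet, fixed to the bench, inside 118 mm (its x) by 78 mm (its y), walls 3 mm thick, 7 mm high overall, floor 3 mm above the bench. Origin at its centre on the bench. For the cylinder head, long side along long side, either way round.
- tin: bystander: closed tin can standing on the bench at the left, 54 mm in diameter, 70 mm high. Origin at the centre of its underside. To be left alone.
- wrench: bystander: steel wrench 150 mm long lying on the bench at the right, roughly along the world's y. Its own x is its length. To be left alone.
Things that resemble listed ones, but are neither listed nor needed, are in the scene too. What is shaped like the head but brown or red is not meant.

How it is judged:
By the outcome, as a careful person would: the job done as asked, in the order asked, and still so for the second after the job is handed in, with the robot touching nothing.
It also fails if it takes over 102 s, if anything falls off the work surface, if the arm or the gripper's body presses on something with over 40 N, if the wrist force passes 120 N, or if a joint passes its speed limit or range.

## Working session

There is one attempt and no reset: what is moved stays moved. The work goes in short steps, Python scripts to look and compute and a tool call to move; the robot and the scene stay as the last step left them, time stands still between calls to the robot, and variables do not carry over. Pictures are saved under pics/ and viewed, and the job is handed in when it is done.

Besides the shell and the picture viewer there is one more tool, called after "Request:" by a JSON object that holds its "method" and its "body". arm_command: Moves the arm, as the interface text tells. Its arguments: {"type":"object","properties":{"increments":{"type":"array","items":{"type":"object","properties":{"dx":{"type":"number"},"dy":{"type":"number"},"dz":{"type":"number"},"rx":{"type":"number"},"ry":{"type":"number"},"rz":{"type":"number"},"fingers":{"type":"number"}}}},"newtons":{"type":"number"}},"required":["increments"]}

```bash
mkdir -p pics
cat > h.py <<'E'
import numpy as np, cv2
from workcell import env
def grab(n,f):
    d=env.grab_frame(n); cv2.imwrite('pics/'+f,d['pixels']); np.savez('pics/'+f+'.npz',**{k:np.array(v) for k,v in d.items()}); return d
def load(f): return dict(np.load('pics/'+f+'.npz'))
def ray(d,uv):
    K,R,t=d['camera_matrix'],d['R'],d['t']
    c=-R.T@t; v=R.T@np.linalg.inv(K)@np.array([uv[0],uv[1],1.]); return c,v
def onz(d,uv,z):
    c,v=ray(d,uv); return c+v*(z-c[2])/v[2]
def proj(d,X):
    p=d['camera_matrix']@(d['R']@np.array(X,float)+d['t']); return p[:2]/p[2]
E
python3 - <<'E'
from h import *
for n in('side','top'):
    d=grab(n,n+'0.png'); print(n,-d['R'].T@d['t'],d['R'][2])
s=env.state(); print(s['t'],s['tcp_pos'],s['ee_rot'],s['contact_force'],s['opening'])
E
```

```text
side [ 525.09220471 -738.2522508   901.89284083] [ 0.06616194  0.67743158 -0.73260429]
top [ 411.85477229   34.41102732 1507.30586979] [ 0.11805673  0.01099501 -0.99294598]
0.1 [ 166.0733429  -524.28988935  404.14121554] [ 9.88259175e-01  1.52785805e-01 -4.75852211e-05 -5.46909780e-04] [-0.03956509 -0.17823851 -0.48884679] 1.0022703962515893
```

View pics/side0.png

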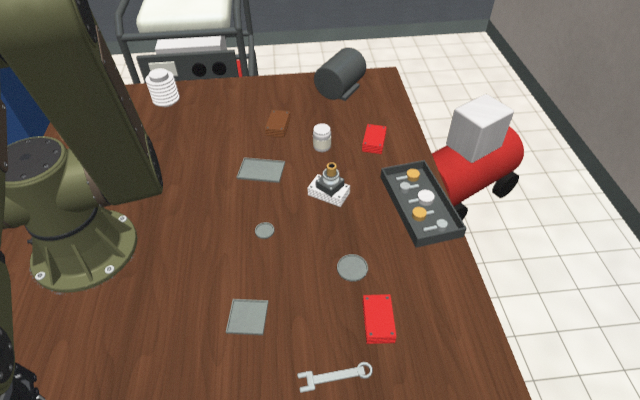

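View pics/top0.png

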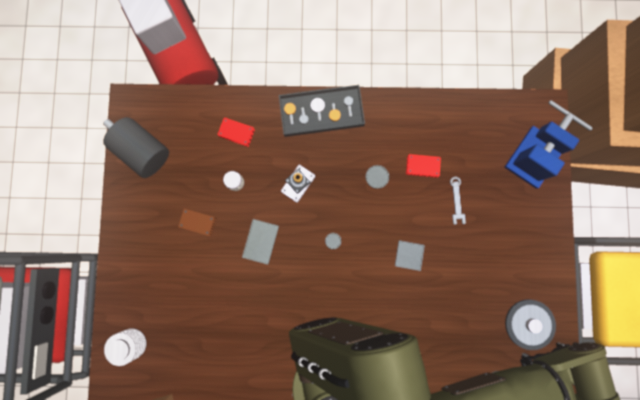

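The side view shows the stack at about (329,185), and the trays at small (264,230), round (352,267), square (247,316) and long (261,169). In the top view the stack is at (297,183), and the trays are at (333,241), (377,177), (410,255) and (260,241). The red and brown blocks are lookalikes. Next I'll enlarge the stack.

Run:
```python
from h import *
a=load('side0.png')['pixels'][150:215,295:365]; b=load('top0.png')['pixels'][155:210,265:330]
A=cv2.resize(a,(390,362),interpolation=cv2.INTER_CUBIC);B=cv2.resize(b,(390,362),interpolation=cv2.INTER_CUBIC)
cv2.imwrite('pics/stack.png',np.hstack([A,B]))
for n,roi in (('side',(150,340,215,375)),('top',(150,290,225,430))):
    d=load(n+'0.png'); im=d['pixels']; hsv=cv2.cvtColor(im,cv2.COLOR_BGR2HSV)
    m=((hsv[...,1]<60)&(hsv[...,2]>80)).astype(np.uint8)*255
    M=np.zeros_like(m); r=roi; M[r[0]:r[1],r[2]:r[3]]=m[r[0]:r[1],r[2]:r[3]]
    cs,_=cv2.findContours(M,cv2.RETR_EXTERNAL,cv2.CHAIN_APPROX_NONE)
    for c in cs:
        if cv2.contourArea(c)<60: continue
        P=np.array([onz(d,p[0],7.)[:2] for p in c],np.float32)
        print(n,c.reshape(-1,2).mean(0).round(),'rect',[np.round(q,1) for q in cv2.minAreaRect(P)],'circ',[np.round(q,1) for q in cv2.minEnclosingCircle(P)], 'area',cv2.contourArea(P))
```

```text
side [247. 317.] rect [array([ 402.9, -235.4]), array([83.7, 81.4]), np.float64(80.9)] circ [array([ 403.3, -235.6]), np.float64(55.9)] area 6433.446747428272
side [352. 267.] rect [array([ 649.8, -134.8]), array([76.9, 71.4]), np.float64(82.8)] circ [array([ 649.9, -134.5]), np.float64(39.0)] area 4249.814652398927
side [264. 230.] rect [array([443.7,   2.9]), array([53.3, 45.9]), np.float64(88.3)] circ [array([445.2,   2.9]), np.float64(27.0)] area 1931.4126693465832
side [329. 187.] rect [array([634.1, 144.4]), array([128.4, 114.3]), np.float64(56.9)] circ [array([634.8, 136.2]), np.float64(74.8)] area 8268.754218402784
side [261. 170.] rect [array([438. , 230.7]), array([ 91.8, 126.5]), np.float64(76.0)] circ [array([437.6, 230.5]), np.float64(74.8)] area 10770.64860664471
top [409. 255.] rect [array([ 403.3, -232.2]), array([82.9, 82.2]), np.float64(80.6)] circ [array([ 403.2, -233.5]), np.float64(55.3)] area 6333.018784611952
top [333. 241.] rect [array([445. ,   7.4]), array([46.8, 47. ]), np.float64(0.8)] circ [array([444.9,   6.8]), np.float64(25.4)] area 1827.3599193251393
top [260. 241.] rect [array([439.6, 234.6]), array([ 86.5, 126. ]), np.float64(75.8)] circ [array([440.2, 234.6]), np.float64(72.9)] area 10299.377747657942
top [233. 180.] rect [array([630.8, 323.5]), array([61.8, 57.4]), np.float64(2.2)] circ [array([631.8, 326.8]), np.float64(34.7)] area 2811.9708839515224
top [377. 176.] rect [array([ 651.5, -130.1]), array([70.8, 73.2]), np.float64(0.8)] circ [array([ 650.1, -131. ]), np.float64(37.6)] area 4059.6184930382296
top [298. 183.] rect [array([626.9, 122.2]), array([ 73.1, 109. ]), np.float64(56.8)] circ [array([625.7, 120.9]), np.float64(61.2)] area 7022.470620083157
```

View pics/stack.png

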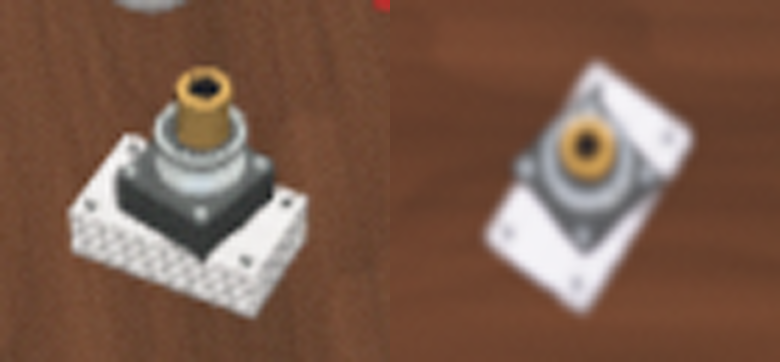

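In the crop (side view on the left, top view on the right) the brass bush stands on a steel pulley, with the dark housing under that. The housing is turned against the white finned head. This is the only aluminium head on the bench; the red and brown blocks are the excluded lookalikes. Next I'll measure the corners and centres.

Run:
```python
from h import *
S=load('side0.png');T=load('top0.png')
s=lambda u,v:(295+u/5.571-.41,150+v/5.571-.41)
t=lambda u,v:(265+(u-390)/6-.42,155+v/6.58-.42)
pr=lambda n,a:print(n,np.round(a,1))
pr('bush s',onz(S,s(205,87),108)); pr('bush t',onz(T,t(587,147),108))
pr('pul s',onz(S,s(200,135),80)); pr('pul t',onz(T,t(587,163),80))
hs=[onz(S,s(*p),54)[:2] for p in((117,172),(203,230),(273,168))]
ht=[onz(T,t(*p),54)[:2] for p in((517,165),(583,250),(665,180),(593,85))]
es=[onz(S,s(*p),28)[:2] for p in((70,208),(256,286),(307,198),(130,135))]
et=[onz(T,t(*p),28)[:2] for p in((597,62),(692,137),(583,312),(485,237))]
for n,P in(('hs',hs),('ht',ht),('es',es),('et',et)):
    P=np.array(P); c=(P[0]+P[2])/2 if len(P)==3 else P.mean(0)
    d=np.diff(np.vstack([P,P[:1]]),axis=0); 
    pr(n+' c',c); pr(' len',np.hypot(*d.T)); pr(' ang',np.degrees(np.arctan2(d[:,1],d[:,0]))); 
for d,n,lo in((S,'s',0),(T,'t',0)):
    im=d['pixels']; hsv=cv2.cvtColor(im,cv2.COLOR_BGR2HSV)
    m=np.zeros(im.shape[:2],np.uint8); sl=(slice(150,215),slice(265,365)); 
    m[sl]=((hsv[sl][...,2]>165)&(hsv[sl][...,1]<60))*255
    cs,_=cv2.findContours(m,cv2.RETR_EXTERNAL,cv2.CHAIN_APPROX_NONE); c=max(cs,key=cv2.contourArea)
    P=np.array([onz(d,p[0],28)[:2] for p in c],np.float32); print(n,cv2.minAreaRect(P))
```

```text
bush s [629.6 115.3 108. ]
bush t [629.2 115.7 108. ]
pul s [627.  112.7  80. ]
pul t [626.1 117.2  80. ]
hs c [625.1 115.8]
 len [56.3 53.3 74.7]
 ang [-49.8  44.3 175.5]
ht c [626.8 117.4]
 len [52.7 53.4 58.5 54.3]
 ang [-138.7  -50.9   40.4  135.2]
es c [622.8 117.8]
 len [103.4  64.   97.8  58.6]
 ang [ -36.5   59.6  146.5 -125.5]
et c [622.6 118.8]
 len [ 61.8 101.2  62.7 102.4]
 ang [-125.2  146.9   55.9  -33.6]
s ((619.6983642578125, 107.59616088867188), (83.03524017333984, 109.73760223388672), 56.42747497558594)
t ((602.5540161132812, 132.3802947998047), (65.3082275390625, 55.638031005859375), 57.12910079956055)
```

```bash
cat >> h.py <<'E'
def go(*targets):
    "targets: (x,y,zgrasp,phi_deg) -> units from the present pose"
    from scipy.spatial.transform import Rotation as Ro
    s=env.state(); R=Ro.from_quat(s['ee_rot']).as_matrix(); p=np.array(s['tcp_pos'])
    phi=np.degrees(np.arctan2(R[1,0],R[0,0]))
    print('t %.2f grasp'%s['t'],np.round(p-[0,0,155],1),'phi %.1f'%phi,'tilt',np.round(R[:2,2],4),'q6 %.2f'%s['joint_positions'][5],'F',np.round(s['contact_force'],1),'op %.3f'%s['opening'])
    for x,y,z,f in targets:
        d=R.T@(np.array([x,y,z+155])-p)
        c=np.radians(f); Rt=np.array([[np.cos(c),np.sin(c),0],[np.sin(c),-np.cos(c),0],[0,0,-1]])
        rv=np.degrees(Ro.from_matrix(R.T@Rt).as_rotvec())/6
        print((x,y,z,f),'d',np.round(d/25,2),'r',np.round(rv,2))
E
python3 -c "
from h import *
go((629.4,115.5,220,42.5),(629.4,115.5,150,42.5))"
```

```text
t 0.10 grasp [ 166.1 -524.3  249.1] phi 17.6 tilt [-0.0003  0.0011] q6 -0.07 F [-0.  -0.2 -0.5] op 1.002
(629.4, 115.5, 220, 42.5) d [ 25.4  -18.8    1.19] r [-0.01 -0.   -4.15]
(629.4, 115.5, 150, 42.5) d [ 25.4  -18.8    3.99] r [-0.01 -0.   -4.15]
```

Request:
{"method": "arm_command", "body": {"increments": [{"dx": 1.3,"dy": -0.9,"dz": 0,"rz": -0.5,"fingers": 100},{"dx": 2.6,"dy": -1.9,"dz": 0.1,"rz": -1,"fingers": 100},{"dx": 3.9,"dy": -2.9,"dz": 0.2,"rz": -1.5,"fingers": 100},{"dx": 5.2,"dy": -3.8,"dz": 0.3,"rz": -2,"fingers": 100},{"dx": 6.5,"dy": -4.8,"dz": 0.4,"rz": -2.5,"fingers": 100},{"dx": 7.8,"dy": -5.8,"dz": 0.5,"rz": -3,"fingers": 100},{"dx": 9.1,"dy": -6.7,"dz": 0.6,"rz": -3.5,"fingers": 100},{"dx": 10.4,"dy": -7.7,"dz": 0.7,"rz": -4.15,"fingers": 100}], "newtons": 40}}

```text
invalid input
```

```bash
python3 -c "
from h import *
go((629.4,115.5,220,42.5))"
```

```text
t 0.10 grasp [ 166.1 -524.3  249.1] phi 17.6 tilt [-0.0003  0.0011] q6 -0.07 F [-0.  -0.2 -0.5] op 1.002
(629.4, 115.5, 220, 42.5) d [ 25.4  -18.8    1.19] r [-0.01 -0.   -4.15]
```

Request:
{"method": "arm_command", "body": {"increments": [{"dx": 1.3,"dy": -0.9,"dz": 0,"rx": 0,"ry": 0,"rz": -0.5,"fingers": 100},{"dx": 2.6,"dy": -1.9,"dz": 0.1,"rx": 0,"ry": 0,"rz": -1,"fingers": 100},{"dx": 3.9,"dy": -2.9,"dz": 0.2,"rx": 0,"ry": 0,"rz": -1.5,"fingers": 100},{"dx": 5.2,"dy": -3.8,"dz": 0.3,"rx": 0,"ry": 0,"rz": -2,"fingers": 100},{"dx": 6.5,"dy": -4.8,"dz": 0.4,"rx": 0,"ry": 0,"rz": -2.5,"fingers": 100},{"dx": 7.8,"dy": -5.8,"dz": 0.5,"rx": 0,"ry": 0,"rz": -3,"fingers": 100},{"dx": 9.1,"dy": -6.7,"dz": 0.6,"rx": 0,"ry": 0,"rz": -3.5,"fingers": 100},{"dx": 10.4,"dy": -7.7,"dz": 0.7,"rx": 0,"ry": 0,"rz": -4.15,"fingers": 100}], "newtons": 40}}

```text
t: 0.77
tcp_pos: [356.5, -260.6, 387.1]
ee_rot: [0.932, 0.363, 0.0, 0.0]
contact_force: [1.1, -0.3, 0.2]
opening: 1.004
```

```bash
python3 -c "
from h import *
go((629.4,115.5,220,42.5))"
```

```text
t 0.77 grasp [ 356.5 -260.6  232.1] phi 42.6 tilt [ 0.0001 -0.0001] q6 0.11 F [ 1.1 -0.3  0.2] op 1.004
(629.4, 115.5, 220, 42.5) d [18.22 -3.68  0.48] r [ 0.   -0.    0.02]
```

Request:
{"method": "arm_command", "body": {"increments": [{"dx": 1.6,"dy": -0.3,"dz": 0,"rx": 0,"ry": 0,"rz": 0,"fingers": 100},{"dx": 3.2,"dy": -0.65,"dz": 0.1,"rx": 0,"ry": 0,"rz": 0,"fingers": 100},{"dx": 4.8,"dy": -1,"dz": 0.2,"rx": 0,"ry": 0,"rz": 0,"fingers": 100},{"dx": 6.4,"dy": -1.3,"dz": 0.2,"rx": 0,"ry": 0,"rz": 0,"fingers": 100},{"dx": 8,"dy": -1.6,"dz": 0.3,"rx": 0,"ry": 0,"rz": 0,"fingers": 100},{"dx": 9.6,"dy": -1.95,"dz": 0.3,"rx": 0,"ry": 0,"rz": 0,"fingers": 100},{"dx": 11.2,"dy": -2.25,"dz": 0.4,"rx": 0,"ry": 0,"rz": 0,"fingers": 100},{"dx": 12.8,"dy": -2.6,"dz": 0.4,"rx": 0,"ry": 0,"rz": 0,"fingers": 100}]}}

```text
t: 1.43
tcp_pos: [548.7, 3.7, 376.6]
ee_rot: [0.932, 0.362, -0.0, -0.0]
contact_force: [-0.2, -0.3, 0.2]
opening: 1.003
```

```bash
python3 -c "
from h import *
go((629.4,115.5,150,42.5))"
```

```text
t 1.43 grasp [548.7   3.7 221.6] phi 42.5 tilt [-0.0008 -0.    ] q6 0.77 F [-0.2 -0.3  0.2] op 1.003
(629.4, 115.5, 150, 42.5) d [ 5.4  -1.12  2.86] r [-0.01  0.01 -0.  ]
```

Request:
{"method": "arm_command", "body": {"increments": [{"dx": 1.3,"dy": -0.3,"dz": 0.2,"rx": 0,"ry": 0,"rz": 0,"fingers": 70},{"dx": 2.6,"dy": -0.55,"dz": 0.4,"rx": 0,"ry": 0,"rz": 0,"fingers": 70},{"dx": 3.9,"dy": -0.8,"dz": 0.8,"rx": 0,"ry": 0,"rz": 0,"fingers": 70},{"dx": 4.9,"dy": -1,"dz": 1.3,"rx": 0,"ry": 0,"rz": 0,"fingers": 70},{"dx": 5.4,"dy": -1.12,"dz": 1.9,"rx": 0,"ry": 0,"rz": 0,"fingers": 70},{"dx": 5.4,"dy": -1.12,"dz": 2.4,"rx": 0,"ry": 0,"rz": 0,"fingers": 70},{"dx": 5.4,"dy": -1.12,"dz": 2.86,"rx": 0,"ry": 0,"rz": 0,"fingers": 70},{"dx": 5.4,"dy": -1.12,"dz": 2.86,"rx": 0,"ry": 0,"rz": 0,"fingers": 70}]}}

```text
t: 2.1
tcp_pos: [628.0, 112.9, 302.8]
ee_rot: [0.932, 0.362, -0.002, -0.0]
contact_force: [-0.2, -0.3, -0.0]
opening: 0.702
```

```bash
python3 -c "
from h import *
go((629.4,115.5,103,42.5))
a=grab('side','s1.png')['pixels'];b=grab('top','t1.png')['pixels']
A=cv2.resize(a[110:220,270:390],(390,358));B=cv2.resize(b[135:230,240:360],(390,309));B=cv2.copyMakeBorder(B,0,49,0,0,0)
cv2.imwrite('pics/c1.png',np.hstack([A,B]))"
```

```text
t 2.10 grasp [628.  112.9 147.8] phi 42.5 tilt [-0.0043 -0.0006] q6 0.95 F [-0.2 -0.3 -0. ] op 0.702
(629.4, 115.5, 103, 42.5) d [ 0.12 -0.03  1.79] r [-0.02  0.03 -0.01]
```

View pics/c1.png

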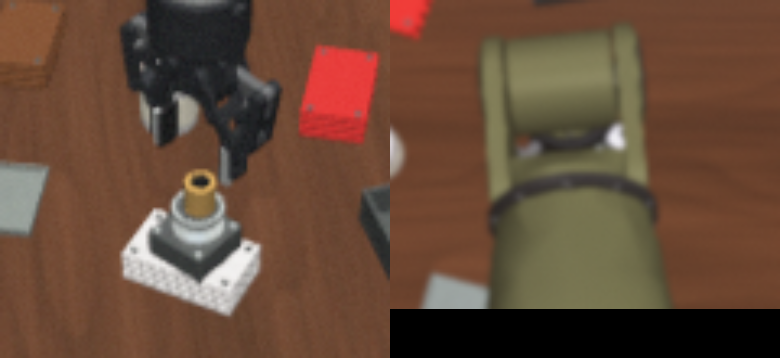

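The side crop shows the open fingers on both sides of the bush at crop (200,185), and the alignment is fine. Descending and gripping.

Request:
{"method": "arm_command", "body": {"increments": [{"dx": 0,"dy": 0,"dz": 0.5,"rx": 0,"ry": 0,"rz": 0,"fingers": 70},{"dx": 0,"dy": 0,"dz": 1,"rx": 0,"ry": 0,"rz": 0,"fingers": 60},{"dx": 0,"dy": 0,"dz": 1.4,"rx": 0,"ry": 0,"rz": 0,"fingers": 55},{"dx": 0,"dy": 0,"dz": 1.65,"rx": 0,"ry": 0,"rz": 0,"fingers": 50},{"dx": 0,"dy": 0,"dz": 1.8,"rx": 0,"ry": 0,"rz": 0,"fingers": 45},{"dx": 0,"dy": 0,"dz": 1.8,"rx": 0,"ry": 0,"rz": 0,"fingers": 40},{"dx": 0,"dy": 0,"dz": 1.8,"rx": 0,"ry": 0,"rz": 0,"fingers": 36},{"dx": 0,"dy": 0,"dz": 1.8,"rx": 0,"ry": 0,"rz": 0,"fingers": 36}], "newtons": 25}}

```text
t: 2.87
tcp_pos: [628.7, 113.6, 261.2]
ee_rot: [0.932, 0.362, 0.0, 0.0]
contact_force: [0.7, 0.4, 0.9]
opening: 0.359
```

```bash
python3 -c "
from h import *
go((629.4,115.5,103,42.5))
a=grab('side','s2.png')['pixels']
cv2.imwrite('pics/c2.png',cv2.resize(a[130:220,280:380],(600,540),interpolation=cv2.INTER_CUBIC))"
```

```text
t 2.87 grasp [628.7 113.6 106.2] phi 42.5 tilt [0.0009 0.0001] q6 0.95 F [0.7 0.4 0.9] op 0.359
(629.4, 115.5, 103, 42.5) d [ 0.07 -0.04  0.13] r [ 0.   -0.01 -0.  ]
```

View pics/c2.png

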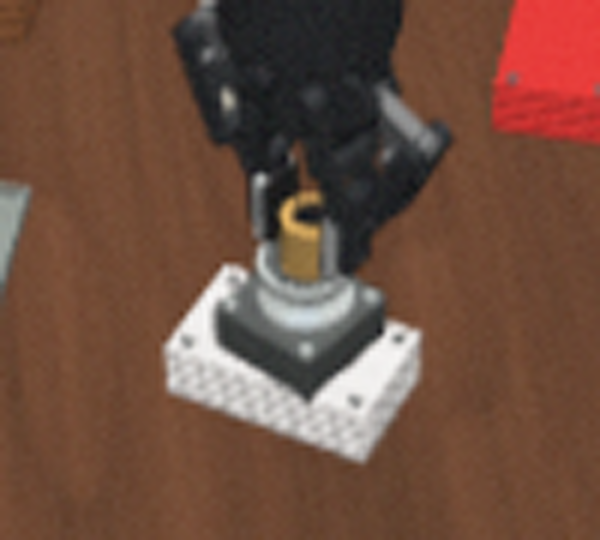

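The fingers straddle the bush at crop (300,235) and are clear of the pulley. Closing now.

Request:
{"method": "arm_command", "body": {"increments": [{"dx": 0.05,"dy": -0.03,"dz": 0.1,"rx": 0,"ry": 0,"rz": 0,"fingers": 36},{"dx": 0.05,"dy": -0.03,"dz": 0.1,"rx": 0,"ry": 0,"rz": 0,"fingers": 32},{"dx": 0.05,"dy": -0.03,"dz": 0.1,"rx": 0,"ry": 0,"rz": 0,"fingers": 28},{"dx": 0.05,"dy": -0.03,"dz": 0.1,"rx": 0,"ry": 0,"rz": 0,"fingers": 22},{"dx": 0.05,"dy": -0.03,"dz": 0.1,"rx": 0,"ry": 0,"rz": 0,"fingers": 15},{"dx": 0.05,"dy": -0.03,"dz": 0.1,"rx": 0,"ry": 0,"rz": 0,"fingers": 10},{"dx": 0.05,"dy": -0.03,"dz": 0.1,"rx": 0,"ry": 0,"rz": 0,"fingers": 10},{"dx": 0.05,"dy": -0.03,"dz": 0.1,"rx": 0,"ry": 0,"rz": 0,"fingers": 10}], "newtons": 25}}

```text
t: 3.58
tcp_pos: [629.0, 115.0, 258.2]
ee_rot: [0.932, 0.362, -0.0, -0.0]
contact_force: [-0.3, 0.4, 0.6]
opening: 0.297
```

```bash
python3 -c "
from h import *
go((629.4,115.5,160,42.5),(444.5,5,140,42.5))"
```

```text
t 3.58 grasp [629.  115.  103.2] phi 42.5 tilt [-0.  0.] q6 0.95 F [-0.3  0.4  0.6] op 0.297
(629.4, 115.5, 160, 42.5) d [ 0.03 -0.   -2.27] r [-0.  0. -0.]
(444.5, 5, 140, 42.5) d [-8.41 -1.74 -1.47] r [-0.  0. -0.]
```

Request:
{"method": "arm_command", "body": {"increments": [{"dx": 0,"dy": 0,"dz": -0.2,"rx": 0,"ry": 0,"rz": 0,"fingers": 10},{"dx": 0,"dy": 0,"dz": -0.7,"rx": 0,"ry": 0,"rz": 0,"fingers": 10},{"dx": 0,"dy": 0,"dz": -1.4,"rx": 0,"ry": 0,"rz": 0,"fingers": 10},{"dx": -0.4,"dy": -0.1,"dz": -2,"rx": 0,"ry": 0,"rz": 0,"fingers": 10},{"dx": -1.2,"dy": -0.25,"dz": -2.2,"rx": 0,"ry": 0,"rz": 0,"fingers": 10},{"dx": -2.3,"dy": -0.5,"dz": -2.2,"rx": 0,"ry": 0,"rz": 0,"fingers": 10},{"dx": -3.6,"dy": -0.75,"dz": -2.2,"rx": 0,"ry": 0,"rz": 0,"fingers": 10},{"dx": -4.9,"dy": -1,"dz": -2,"rx": 0,"ry": 0,"rz": 0,"fingers": 10}]}}

```text
t: 4.25
tcp_pos: [520.7, 50.2, 309.9]
ee_rot: [0.932, 0.362, 0.001, 0.0]
contact_force: [-0.2, 0.1, -0.4]
opening: 0.299
```

```bash
python3 -c "
from h import *
go((444.5,5,60,42.5),(444.5,5,28,42.5))"
```

```text
t 4.25 grasp [520.7  50.2 154.9] phi 42.5 tilt [0.0027 0.    ] q6 0.86 F [-0.2  0.1 -0.4] op 0.299
(444.5, 5, 60, 42.5) d [-3.48 -0.73  3.79] r [ 0.02 -0.02  0.  ]
(444.5, 5, 28, 42.5) d [-3.48 -0.73  5.07] r [ 0.02 -0.02  0.  ]
```

Request:
{"method": "arm_command", "body": {"increments": [{"dx": -1.1,"dy": -0.2,"dz": 0.1,"rx": 0,"ry": 0,"rz": 0,"fingers": 10},{"dx": -2,"dy": -0.4,"dz": 0.4,"rx": 0,"ry": 0,"rz": 0,"fingers": 10},{"dx": -2.8,"dy": -0.6,"dz": 1,"rx": 0,"ry": 0,"rz": 0,"fingers": 10},{"dx": -3.3,"dy": -0.7,"dz": 1.8,"rx": 0,"ry": 0,"rz": 0,"fingers": 10},{"dx": -3.5,"dy": -0.73,"dz": 2.6,"rx": 0,"ry": 0,"rz": 0,"fingers": 10},{"dx": -3.5,"dy": -0.73,"dz": 3.4,"rx": 0,"ry": 0,"rz": 0,"fingers": 10},{"dx": -3.5,"dy": -0.73,"dz": 4,"rx": 0,"ry": 0,"rz": 0,"fingers": 10},{"dx": -3.5,"dy": -0.73,"dz": 4.3,"rx": 0,"ry": 0,"rz": 0,"fingers": 10}]}}

```text
t: 4.92
tcp_pos: [444.8, 5.0, 200.1]
ee_rot: [0.932, 0.362, -0.0, -0.0]
contact_force: [-0.6, -0.3, -1.2]
opening: 0.291
```

```bash
python3 -c "
from h import *
a=grab('side','s3.png')['pixels']
go((444.5,5,27,42.5))
cv2.imwrite('pics/c3.png',cv2.resize(a[170:260,215:315],(600,540),interpolation=cv2.INTER_CUBIC))"
```

```text
t 4.97 grasp [444.8   5.   44.6] phi 42.5 tilt [-0.0016  0.0001] q6 0.76 F [-1.5 -0.  -2.3] op 0.297
(444.5, 5, 27, 42.5) d [-0.01 -0.    0.7 ] r [-0.01  0.01 -0.  ]
```

View pics/c3.png

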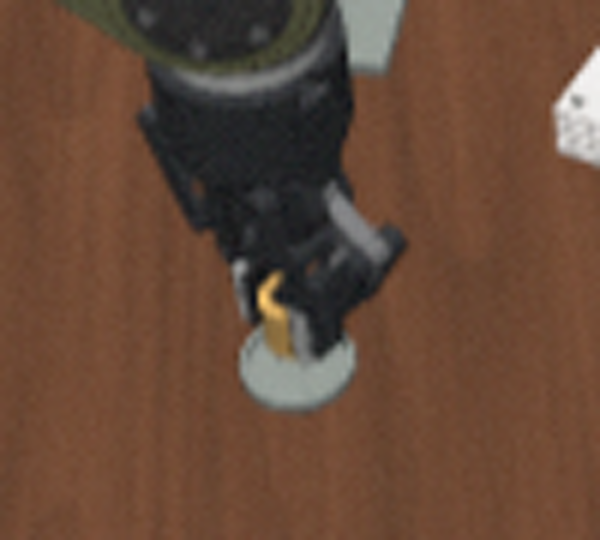

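The bush is held at crop (275,315) above the small tray at (297,370). Lowering it.

Request:
{"method": "arm_command", "body": {"increments": [{"dx": 0,"dy": 0,"dz": 0.25,"rx": 0,"ry": 0,"rz": 0,"fingers": 10},{"dx": 0,"dy": 0,"dz": 0.45,"rx": 0,"ry": 0,"rz": 0,"fingers": 10},{"dx": 0,"dy": 0,"dz": 0.58,"rx": 0,"ry": 0,"rz": 0,"fingers": 10},{"dx": 0,"dy": 0,"dz": 0.64,"rx": 0,"ry": 0,"rz": 0,"fingers": 10},{"dx": 0,"dy": 0,"dz": 0.68,"rx": 0,"ry": 0,"rz": 0,"fingers": 10},{"dx": 0,"dy": 0,"dz": 0.71,"rx": 0,"ry": 0,"rz": 0,"fingers": 10},{"dx": 0,"dy": 0,"dz": 0.73,"rx": 0,"ry": 0,"rz": 0,"fingers": 10},{"dx": 0,"dy": 0,"dz": 0.73,"rx": 0,"ry": 0,"rz": 0,"fingers": 10}]}}

```text
t: 5.63
tcp_pos: [445.0, 5.1, 182.5]
ee_rot: [0.932, 0.362, 0.0, 0.0]
contact_force: [-0.4, 0.1, -0.1]
opening: 0.288
```

```bash
python3 -c "
from h import *
go((444.5,5,26,42.5))"
```

```text
t 5.63 grasp [445.    5.1  27.5] phi 42.5 tilt [ 0.0002 -0.    ] q6 0.76 F [-0.4  0.1 -0.1] op 0.288
(444.5, 5, 26, 42.5) d [-0.02 -0.01  0.06] r [ 0. -0. -0.]
```

Request:
{"method": "arm_command", "body": {"increments": [{"dx": 0,"dy": 0,"dz": 0.01,"rx": 0,"ry": 0,"rz": 0,"fingers": 10},{"dx": 0,"dy": 0,"dz": 0.02,"rx": 0,"ry": 0,"rz": 0,"fingers": 10},{"dx": 0,"dy": 0,"dz": 0.03,"rx": 0,"ry": 0,"rz": 0,"fingers": 10},{"dx": 0,"dy": 0,"dz": 0.04,"rx": 0,"ry": 0,"rz": 0,"fingers": 10},{"dx": 0,"dy": 0,"dz": 0.05,"rx": 0,"ry": 0,"rz": 0,"fingers": 10},{"dx": 0,"dy": 0,"dz": 0.06,"rx": 0,"ry": 0,"rz": 0,"fingers": 10},{"dx": 0,"dy": 0,"dz": 0.06,"rx": 0,"ry": 0,"rz": 0,"fingers": 10},{"dx": 0,"dy": 0,"dz": 0.06,"rx": 0,"ry": 0,"rz": 0,"fingers": 10}]}}

```text
t: 6.3
tcp_pos: [444.9, 5.1, 181.1]
ee_rot: [0.932, 0.362, 0.0, 0.0]
contact_force: [-1.9, 0.6, 4.7]
opening: 0.291
```

```bash
python3 -c "
from h import *
go((444.5,5,26,42.5))"
```

```text
t 6.30 grasp [444.9   5.1  26.1] phi 42.5 tilt [0.0001 0.    ] q6 0.76 F [-1.9  0.6  4.7] op 0.291
(444.5, 5, 26, 42.5) d [-0.01 -0.01  0.  ] r [ 0. -0. -0.]
```

Contact at 4.7 N upward, so the bush is seated. Releasing.

Request:
{"method": "arm_command", "body": {"increments": [{"dx": 0,"dy": 0,"dz": 0,"rx": 0,"ry": 0,"rz": 0,"fingers": 33},{"dx": 0,"dy": 0,"dz": 0,"rx": 0,"ry": 0,"rz": 0,"fingers": 38},{"dx": 0,"dy": 0,"dz": 0,"rx": 0,"ry": 0,"rz": 0,"fingers": 44},{"dx": 0,"dy": 0,"dz": 0,"rx": 0,"ry": 0,"rz": 0,"fingers": 50},{"dx": 0,"dy": 0,"dz": -0.3,"rx": 0,"ry": 0,"rz": 0,"fingers": 55},{"dx": 0,"dy": 0,"dz": -0.9,"rx": 0,"ry": 0,"rz": 0,"fingers": 60},{"dx": 0,"dy": 0,"dz": -1.8,"rx": 0,"ry": 0,"rz": 0,"fingers": 70},{"dx": 0,"dy": 0,"dz": -3,"rx": 0,"ry": 0,"rz": 0,"fingers": 85}]}}

```text
t: 6.97
tcp_pos: [444.4, 5.1, 256.1]
ee_rot: [0.932, 0.362, -0.001, -0.001]
contact_force: [-0.1, -0.0, -0.4]
opening: 0.822
```

```bash
python3 -c "
from h import *
go((627,115.5,140,42.5))
a=grab('side','s4.png')['pixels']
A=cv2.resize(a[185:265,215:315],(390,312),interpolation=cv2.INTER_CUBIC)
B=cv2.resize(a[140:220,280:380],(390,312),interpolation=cv2.INTER_CUBIC)
cv2.imwrite('pics/c4.png',np.hstack([A,B]))"
```

```text
t 6.97 grasp [444.4   5.1 101.1] phi 42.5 tilt [-0.0029  0.0002] q6 0.76 F [-0.1 -0.  -0.4] op 0.822
(627, 115.5, 140, 42.5) d [ 8.37  1.67 -1.58] r [-0.02  0.02 -0.  ]
```

View pics/c4.png

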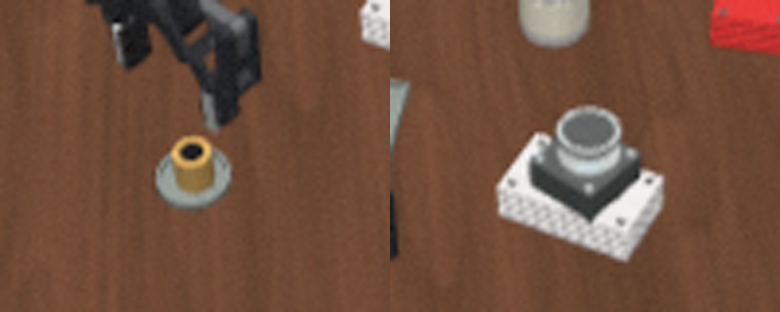

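The bush stands upright in the small tray, at crop (192,165). The pulley is undisturbed, with its top at crop (588,132). Moving to the pulley.

Request:
{"method": "arm_command", "body": {"increments": [{"dx": 0.6,"dy": 0.1,"dz": -0.8,"rx": 0,"ry": 0,"rz": 0,"fingers": 85},{"dx": 1.8,"dy": 0.35,"dz": -1.5,"rx": 0,"ry": 0,"rz": 0,"fingers": 85},{"dx": 3.2,"dy": 0.65,"dz": -1.6,"rx": 0,"ry": 0,"rz": 0,"fingers": 85},{"dx": 4.7,"dy": 0.95,"dz": -1.6,"rx": 0,"ry": 0,"rz": 0,"fingers": 85},{"dx": 6.1,"dy": 1.2,"dz": -1.6,"rx": 0,"ry": 0,"rz": 0,"fingers": 85},{"dx": 7.4,"dy": 1.5,"dz": -1.6,"rx": 0,"ry": 0,"rz": 0,"fingers": 85},{"dx": 8.2,"dy": 1.65,"dz": -1.4,"rx": 0,"ry": 0,"rz": 0,"fingers": 85},{"dx": 8.4,"dy": 1.67,"dz": -1,"rx": 0,"ry": 0,"rz": 0,"fingers": 85}]}}

```text
t: 7.68
tcp_pos: [629.8, 117.7, 281.7]
ee_rot: [0.932, 0.363, 0.001, 0.0]
contact_force: [-0.3, -0.6, 0.5]
opening: 0.848
```

```bash
python3 -c "
from h import *
d=load('s4.png'); print(onz(d,(330.4,173.1),80))
go((627.5,115,76,42.5))"
```

```text
[627.09353035 115.41087659  80.        ]
t 7.68 grasp [629.8 117.7 126.7] phi 42.5 tilt [0.0028 0.0005] q6 0.96 F [-0.3 -0.6  0.5] op 0.848
(627.5, 115, 76, 42.5) d [-0.15  0.01  2.03] r [ 0.01 -0.02  0.01]
```

Request:
{"method": "arm_command", "body": {"increments": [{"dx": 0,"dy": 0,"dz": 0.4,"rx": 0,"ry": 0,"rz": 0,"fingers": 80},{"dx": -0.05,"dy": 0,"dz": 0.9,"rx": 0,"ry": 0,"rz": 0,"fingers": 75},{"dx": -0.05,"dy": 0,"dz": 1.4,"rx": 0,"ry": 0,"rz": 0,"fingers": 72},{"dx": -0.05,"dy": 0,"dz": 1.8,"rx": 0,"ry": 0,"rz": 0,"fingers": 70},{"dx": -0.05,"dy": 0,"dz": 2,"rx": 0,"ry": 0,"rz": 0,"fingers": 66},{"dx": -0.05,"dy": 0,"dz": 2.05,"rx": 0,"ry": 0,"rz": 0,"fingers": 62},{"dx": -0.05,"dy": 0,"dz": 2.05,"rx": 0,"ry": 0,"rz": 0,"fingers": 60},{"dx": -0.05,"dy": 0,"dz": 2.05,"rx": 0,"ry": 0,"rz": 0,"fingers": 58}]}}

```text
t: 8.35
tcp_pos: [627.2, 115.1, 230.3]
ee_rot: [0.932, 0.362, 0.0, 0.0]
contact_force: [0.7, -0.1, -0.1]
opening: 0.58
```

```bash
python3 -c "
from h import *
a=grab('side','s5.png')['pixels']
go((627.2,115.3,76,42.5))
cv2.imwrite('pics/c5.png',cv2.resize(a[130:220,280:380],(600,540),interpolation=cv2.INTER_CUBIC))"
```

```text
t 8.40 grasp [627.2 115.2  75.4] phi 42.5 tilt [0.001  0.0001] q6 0.95 F [-0.4 -0.  -0.5] op 0.583
(627.2, 115.3, 76, 42.5) d [ 0.   -0.   -0.02] r [ 0.01 -0.01 -0.  ]
```

View pics/c5.png

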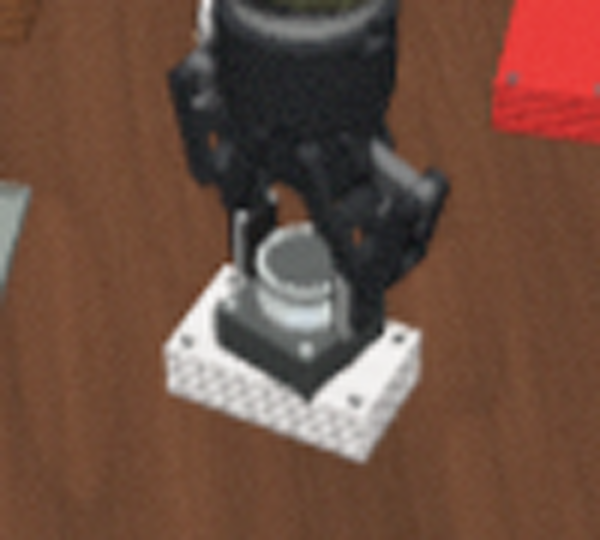

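The pads are evenly on both sides of the pulley and above the housing. Closing.

Request:
{"method": "arm_command", "body": {"increments": [{"dx": 0,"dy": 0,"dz": 0,"rx": 0,"ry": 0,"rz": 0,"fingers": 56},{"dx": 0,"dy": 0,"dz": 0,"rx": 0,"ry": 0,"rz": 0,"fingers": 54},{"dx": 0,"dy": 0,"dz": 0,"rx": 0,"ry": 0,"rz": 0,"fingers": 52},{"dx": 0,"dy": 0,"dz": 0,"rx": 0,"ry": 0,"rz": 0,"fingers": 48},{"dx": 0,"dy": 0,"dz": 0,"rx": 0,"ry": 0,"rz": 0,"fingers": 42},{"dx": 0,"dy": 0,"dz": 0,"rx": 0,"ry": 0,"rz": 0,"fingers": 36},{"dx": 0,"dy": 0,"dz": 0,"rx": 0,"ry": 0,"rz": 0,"fingers": 30},{"dx": 0,"dy": 0,"dz": 0,"rx": 0,"ry": 0,"rz": 0,"fingers": 30}], "newtons": 40}}

```text
t: 9.07
tcp_pos: [627.2, 115.3, 230.3]
ee_rot: [0.932, 0.362, 0.0, 0.0]
contact_force: [-2.5, 0.6, 5.8]
opening: 0.502
```

```bash
python3 -c "
from h import *
go((627.2,115.3,120,42.5),(650,-133,110,42.5))"
```

```text
t 9.07 grasp [627.2 115.3  75.3] phi 42.5 tilt [0.0009 0.0002] q6 0.95 F [-2.5  0.6  5.8] op 0.502
(627.2, 115.3, 120, 42.5) d [ 0.    0.   -1.79] r [ 0.   -0.01 -0.  ]
(650, -133, 110, 42.5) d [-6.03  7.94 -1.39] r [ 0.   -0.01 -0.  ]
```

Request:
{"method": "arm_command", "body": {"increments": [{"dx": 0,"dy": 0,"dz": -0.1,"rx": 0,"ry": 0,"rz": 0,"fingers": 30},{"dx": 0,"dy": 0,"dz": -0.5,"rx": 0,"ry": 0,"rz": 0,"fingers": 30},{"dx": 0,"dy": 0,"dz": -1.1,"rx": 0,"ry": 0,"rz": 0,"fingers": 30},{"dx": -0.2,"dy": 0.3,"dz": -1.6,"rx": 0,"ry": 0,"rz": 0,"fingers": 30},{"dx": -0.8,"dy": 1,"dz": -1.8,"rx": 0,"ry": 0,"rz": 0,"fingers": 30},{"dx": -1.5,"dy": 2,"dz": -1.8,"rx": 0,"ry": 0,"rz": 0,"fingers": 30},{"dx": -2.4,"dy": 3.2,"dz": -1.8,"rx": 0,"ry": 0,"rz": 0,"fingers": 30},{"dx": -3.3,"dy": 4.4,"dz": -1.7,"rx": 0,"ry": 0,"rz": 0,"fingers": 30}]}}

```text
t: 9.73
tcp_pos: [640.5, -23.4, 273.6]
ee_rot: [0.932, 0.363, 0.001, 0.0]
contact_force: [-0.2, 0.5, -1.6]
opening: 0.497
```

```bash
python3 -c "
from h import *
go((650,-133,45,42.5))"
```

```text
t 9.73 grasp [640.5 -23.4 118.6] phi 42.5 tilt [ 0.0016 -0.0003] q6 0.73 F [-0.2  0.5 -1.6] op 0.497
(650, -133, 45, 42.5) d [-2.69  3.48  2.95] r [ 0.01 -0.01  0.01]
```

Request:
{"method": "arm_command", "body": {"increments": [{"dx": -0.7,"dy": 0.9,"dz": 0.1,"rx": 0,"ry": 0,"rz": 0,"fingers": 30},{"dx": -1.4,"dy": 1.8,"dz": 0.3,"rx": 0,"ry": 0,"rz": 0,"fingers": 30},{"dx": -2,"dy": 2.6,"dz": 0.7,"rx": 0,"ry": 0,"rz": 0,"fingers": 30},{"dx": -2.4,"dy": 3.2,"dz": 1.2,"rx": 0,"ry": 0,"rz": 0,"fingers": 30},{"dx": -2.6,"dy": 3.4,"dz": 1.8,"rx": 0,"ry": 0,"rz": 0,"fingers": 30},{"dx": -2.65,"dy": 3.4,"dz": 2.4,"rx": 0,"ry": 0,"rz": 0,"fingers": 30},{"dx": -2.65,"dy": 3.4,"dz": 2.8,"rx": 0,"ry": 0,"rz": 0,"fingers": 30},{"dx": -2.65,"dy": 3.4,"dz": 2.9,"rx": 0,"ry": 0,"rz": 0,"fingers": 30}]}}

```text
t: 10.4
tcp_pos: [648.6, -128.7, 197.7]
ee_rot: [0.932, 0.362, -0.001, -0.001]
contact_force: [0.2, 0.2, -1.2]
opening: 0.503
```

```bash
python3 -c "
from h import *
a=grab('side','s6.png')['pixels']
go((650,-133,25,42.5))
cv2.imwrite('pics/c6.png',cv2.resize(a[200:300,295:405],(594,540),interpolation=cv2.INTER_CUBIC))"
```

```text
t 10.45 grasp [ 648.8 -128.5   43.3] phi 42.5 tilt [-0.0022  0.0006] q6 0.58 F [ 0.6 -0.3 -2.6] op 0.499
(650, -133, 25, 42.5) d [-0.08  0.17  0.73] r [-0.02  0.01  0.  ]
```

View pics/c6.png

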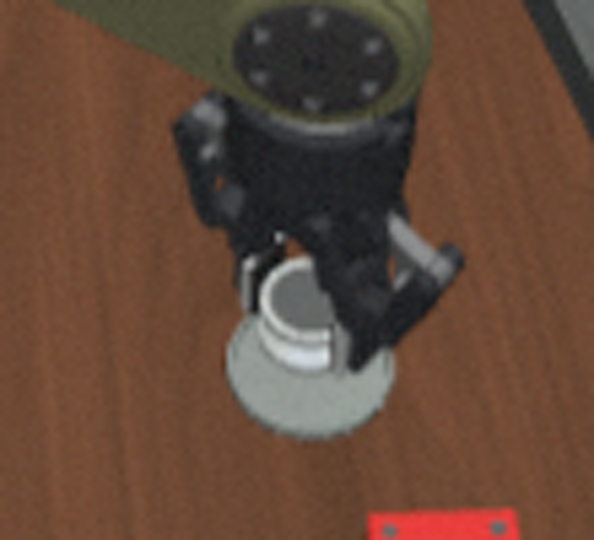

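The pulley is level above the round tray. It's about 4 mm off centre, so I'll correct that while lowering.

Request:
{"method": "arm_command", "body": {"increments": [{"dx": -0.04,"dy": 0.08,"dz": 0.15,"rx": 0,"ry": 0,"rz": 0,"fingers": 30},{"dx": -0.08,"dy": 0.15,"dz": 0.35,"rx": 0,"ry": 0,"rz": 0,"fingers": 30},{"dx": -0.08,"dy": 0.15,"dz": 0.5,"rx": 0,"ry": 0,"rz": 0,"fingers": 30},{"dx": -0.08,"dy": 0.15,"dz": 0.6,"rx": 0,"ry": 0,"rz": 0,"fingers": 30},{"dx": -0.08,"dy": 0.15,"dz": 0.66,"rx": 0,"ry": 0,"rz": 0,"fingers": 30},{"dx": -0.08,"dy": 0.15,"dz": 0.7,"rx": 0,"ry": 0,"rz": 0,"fingers": 30},{"dx": -0.08,"dy": 0.15,"dz": 0.73,"rx": 0,"ry": 0,"rz": 0,"fingers": 30},{"dx": -0.08,"dy": 0.15,"dz": 0.75,"rx": 0,"ry": 0,"rz": 0,"fingers": 30}]}}

```text
t: 11.12
tcp_pos: [650.2, -133.1, 181.0]
ee_rot: [0.932, 0.362, 0.0, 0.0]
contact_force: [-0.3, -0.4, -2.6]
opening: 0.494
```

```bash
python3 -c "
from h import *
go((650,-133,24.3,42.5))"
```

```text
t 11.12 grasp [ 650.2 -133.1   26. ] phi 42.5 tilt [ 0.0002 -0.0001] q6 0.57 F [-0.3 -0.4 -2.6] op 0.494
(650, -133, 24.3, 42.5) d [-0.   -0.01  0.07] r [ 0. -0. -0.]
```

Request:
{"method": "arm_command", "body": {"increments": [{"dx": 0,"dy": 0,"dz": 0.01,"rx": 0,"ry": 0,"rz": 0,"fingers": 30},{"dx": 0,"dy": 0,"dz": 0.02,"rx": 0,"ry": 0,"rz": 0,"fingers": 30},{"dx": 0,"dy": 0,"dz": 0.03,"rx": 0,"ry": 0,"rz": 0,"fingers": 30},{"dx": 0,"dy": 0,"dz": 0.04,"rx": 0,"ry": 0,"rz": 0,"fingers": 30},{"dx": 0,"dy": 0,"dz": 0.05,"rx": 0,"ry": 0,"rz": 0,"fingers": 30},{"dx": 0,"dy": 0,"dz": 0.06,"rx": 0,"ry": 0,"rz": 0,"fingers": 30},{"dx": 0,"dy": 0,"dz": 0.06,"rx": 0,"ry": 0,"rz": 0,"fingers": 30},{"dx": 0,"dy": 0,"dz": 0.06,"rx": 0,"ry": 0,"rz": 0,"fingers": 30}]}}

```text
t: 11.78
tcp_pos: [650.1, -133.2, 179.4]
ee_rot: [0.932, 0.362, -0.0, -0.0]
contact_force: [-0.3, -0.1, -2.0]
opening: 0.504
```

```bash
python3 -c "
from h import *
go((650,-133,24.3,42.5))"
```

```text
t 11.78 grasp [ 650.1 -133.2   24.4] phi 42.5 tilt [-0.  0.] q6 0.57 F [-0.3 -0.1 -2. ] op 0.504
(650, -133, 24.3, 42.5) d [ 0.   -0.01  0.01] r [-0.  0. -0.]
```

Request:
{"method": "arm_command", "body": {"increments": [{"dx": 0,"dy": 0,"dz": 0.01,"rx": 0,"ry": 0,"rz": 0,"fingers": 30},{"dx": 0,"dy": 0,"dz": 0.01,"rx": 0,"ry": 0,"rz": 0,"fingers": 30},{"dx": 0,"dy": 0,"dz": 0.02,"rx": 0,"ry": 0,"rz": 0,"fingers": 30},{"dx": 0,"dy": 0,"dz": 0.02,"rx": 0,"ry": 0,"rz": 0,"fingers": 30},{"dx": 0,"dy": 0,"dz": 0.03,"rx": 0,"ry": 0,"rz": 0,"fingers": 30},{"dx": 0,"dy": 0,"dz": 0.03,"rx": 0,"ry": 0,"rz": 0,"fingers": 30},{"dx": 0,"dy": 0,"dz": 0.04,"rx": 0,"ry": 0,"rz": 0,"fingers": 30},{"dx": 0,"dy": 0,"dz": 0.04,"rx": 0,"ry": 0,"rz": 0,"fingers": 30}]}}

```text
t: 12.45
tcp_pos: [650.2, -133.2, 179.3]
ee_rot: [0.932, 0.362, 0.0, 0.0]
contact_force: [-4.5, 1.3, 8.3]
opening: 0.5
```

```bash
python3 -c "
from h import *
go((650,-133,24.3,42.5))"
```

```text
t 12.45 grasp [ 650.2 -133.2   24.3] phi 42.5 tilt [ 0.0004 -0.0001] q6 0.57 F [-4.5  1.3  8.3] op 0.500
(650, -133, 24.3, 42.5) d [-0.   -0.01 -0.  ] r [ 0. -0. -0.]
```

The pulley is seated at +8 N. Releasing.

Request:
{"method": "arm_command", "body": {"increments": [{"dx": 0,"dy": 0,"dz": -0.02,"rx": 0,"ry": 0,"rz": 0,"fingers": 53},{"dx": 0,"dy": 0,"dz": -0.03,"rx": 0,"ry": 0,"rz": 0,"fingers": 57},{"dx": 0,"dy": 0,"dz": -0.03,"rx": 0,"ry": 0,"rz": 0,"fingers": 61},{"dx": 0,"dy": 0,"dz": -0.05,"rx": 0,"ry": 0,"rz": 0,"fingers": 66},{"dx": 0,"dy": 0,"dz": -0.3,"rx": 0,"ry": 0,"rz": 0,"fingers": 70},{"dx": 0,"dy": 0,"dz": -0.9,"rx": 0,"ry": 0,"rz": 0,"fingers": 80},{"dx": 0,"dy": 0,"dz": -1.8,"rx": 0,"ry": 0,"rz": 0,"fingers": 90},{"dx": 0,"dy": 0,"dz": -3,"rx": 0,"ry": 0,"rz": 0,"fingers": 100}]}}

```text
t: 13.12
tcp_pos: [649.8, -133.1, 253.9]
ee_rot: [0.932, 0.362, -0.001, -0.001]
contact_force: [0.1, 0.3, 0.4]
opening: 0.998
```

```bash
python3 -c "
from h import *
go((626,116.5,120,42.5))
a=grab('side','s7.png')['pixels']
A=cv2.resize(a[220:300,300:400],(390,312),interpolation=cv2.INTER_CUBIC)
B=cv2.resize(a[150:214,290:370],(390,312),interpolation=cv2.INTER_CUBIC)
cv2.imwrite('pics/c7.png',np.hstack([A,B]))"
```

```text
t 13.12 grasp [ 649.8 -133.1   98.9] phi 42.5 tilt [-0.0022  0.0006] q6 0.57 F [0.1 0.3 0.4] op 0.998
(626, 116.5, 120, 42.5) d [ 6.04 -8.01 -0.84] r [-0.02  0.01 -0.  ]
```

View pics/c7.png

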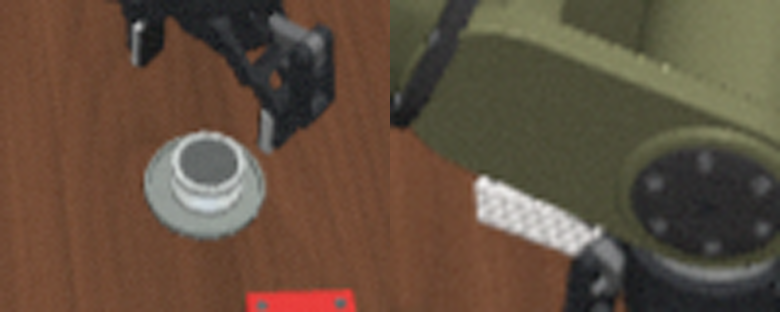

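The pulley sits flat inside the round tray, at crop (207,175). The arm hides the stack from here, so I'll move over it and measure the housing.

Request:
{"method": "arm_command", "body": {"increments": [{"dx": 0.5,"dy": -0.7,"dz": -0.6,"rx": 0,"ry": 0,"rz": 0,"fingers": 100},{"dx": 1.4,"dy": -1.8,"dz": -1.2,"rx": 0,"ry": 0,"rz": 0,"fingers": 100},{"dx": 2.3,"dy": -3.1,"dz": -1.5,"rx": 0,"ry": 0,"rz": 0,"fingers": 100},{"dx": 3.3,"dy": -4.4,"dz": -1.5,"rx": 0,"ry": 0,"rz": 0,"fingers": 100},{"dx": 4.2,"dy": -5.6,"dz": -1.5,"rx": 0,"ry": 0,"rz": 0,"fingers": 100},{"dx": 5.1,"dy": -6.8,"dz": -1.5,"rx": 0,"ry": 0,"rz": 0,"fingers": 100},{"dx": 5.8,"dy": -7.7,"dz": -1.5,"rx": 0,"ry": 0,"rz": 0,"fingers": 100},{"dx": 6.04,"dy": -8,"dz": -1.5,"rx": 0,"ry": 0,"rz": 0,"fingers": 100}]}}

```text
t: 13.83
tcp_pos: [625.7, 120.2, 292.5]
ee_rot: [0.931, 0.364, 0.001, -0.0]
contact_force: [-0.5, 0.4, 0.5]
opening: 1.001
```

```bash
python3 -c "
from h import *
a=grab('side','s8.png')['pixels']
go((626,116.5,80,42.5))
cv2.imwrite('pics/c8.png',cv2.resize(a[150:214,290:370],(760,608)[:2],interpolation=cv2.INTER_CUBIC)[:600])"
```

```text
t 13.88 grasp [625.9 120.  137.3] phi 42.7 tilt [0.0016 0.0007] q6 0.96 F [ 0.4  2.  -0.2] op 1.000
(626, 116.5, 80, 42.5) d [-0.1   0.1   2.29] r [ 0.01 -0.02  0.03]
```

View pics/c8.png

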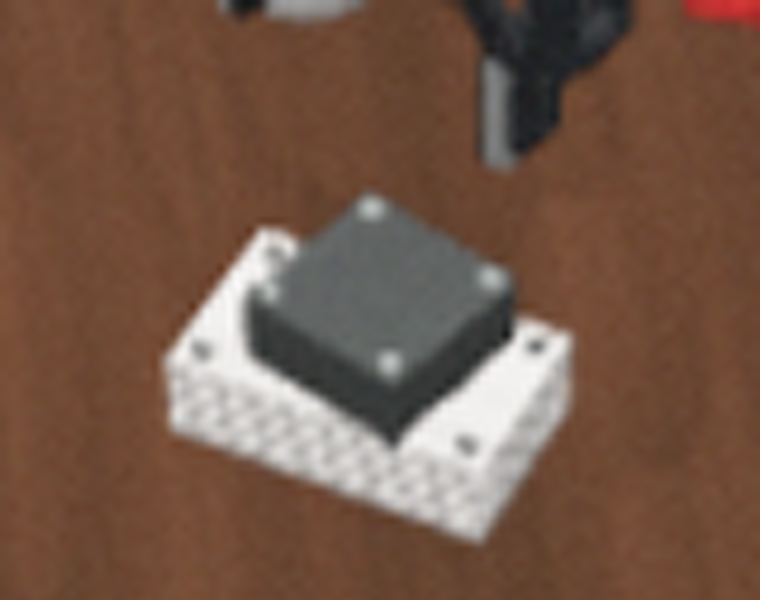

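The bare housing is in view. Its bolts are at crop (372,208), (491,278), (390,363) and (271,292), and its top corners at (370,190), (514,285), (392,388) and (246,298).

```bash
python3 -c "
from h import *
S=load('s8.png'); f=lambda p:(290+p[0]/9.5-.45,150+p[1]/9.5-.45)
for z,L in((56,[(372,208),(491,278),(390,363),(271,292)]),(54,[(370,190),(514,285),(392,388),(246,298)]),(28,[(268,228),(572,340),(488,478),(168,360)])):
    P=np.array([onz(S,f(p),z)[:2] for p in L]);d=np.diff(np.vstack([P,P[:1]]),axis=0)
    print(P.mean(0).round(1),np.hypot(*d.T).round(1),(np.degrees(np.arctan2(d[:,1],d[:,0]))%90).round(1))
"
```

```text
[625.2 116.1] [43.9 43.9 43.4 44.3] [43.  43.1 43.5 43.8]
[625.1 116.3] [56.1 53.  53.9 56.1] [39.6 43.  42.8 45.2]
[623.1 118.3] [ 99.2  59.4 101.4  60.9] [55.7 58.6 56.5 56.5]
```

Request:
{"method": "arm_command", "body": {"increments": [{"dx": -0.05,"dy": 0.05,"dz": 0.4,"rx": 0,"ry": 0,"rz": -0.1,"fingers": 100},{"dx": -0.11,"dy": 0.08,"dz": 1,"rx": 0,"ry": 0,"rz": -0.1,"fingers": 100},{"dx": -0.11,"dy": 0.08,"dz": 1.7,"rx": 0,"ry": 0,"rz": -0.1,"fingers": 100},{"dx": -0.11,"dy": 0.08,"dz": 2.4,"rx": 0,"ry": 0,"rz": -0.1,"fingers": 95},{"dx": -0.11,"dy": 0.08,"dz": 3,"rx": 0,"ry": 0,"rz": -0.1,"fingers": 90},{"dx": -0.11,"dy": 0.08,"dz": 3.3,"rx": 0,"ry": 0,"rz": -0.1,"fingers": 85},{"dx": -0.11,"dy": 0.08,"dz": 3.45,"rx": 0,"ry": 0,"rz": -0.1,"fingers": 82},{"dx": -0.11,"dy": 0.08,"dz": 3.45,"rx": 0,"ry": 0,"rz": -0.1,"fingers": 80}]}}

```text
t: 14.55
tcp_pos: [625.8, 112.0, 204.1]
ee_rot: [0.93, 0.367, -0.0, -0.0]
contact_force: [0.4, 1.1, 0.7]
opening: 0.801
```

```bash
python3 -c "
from h import *
a=grab('side','s9.png')['pixels']
go((625.3,116.2,49,43.3))
cv2.imwrite('pics/c9.png',cv2.resize(a[130:220,280:380],(600,540),interpolation=cv2.INTER_CUBIC))"
```

```text
t 14.60 grasp [626.  112.2  50. ] phi 43.0 tilt [ 0.0004 -0.    ] q6 0.94 F [-0.4 -0.  -0.2] op 0.801
(625.3, 116.2, 49, 43.3) d [ 0.09 -0.14  0.04] r [ 0.   -0.   -0.04]
```

View pics/c9.png

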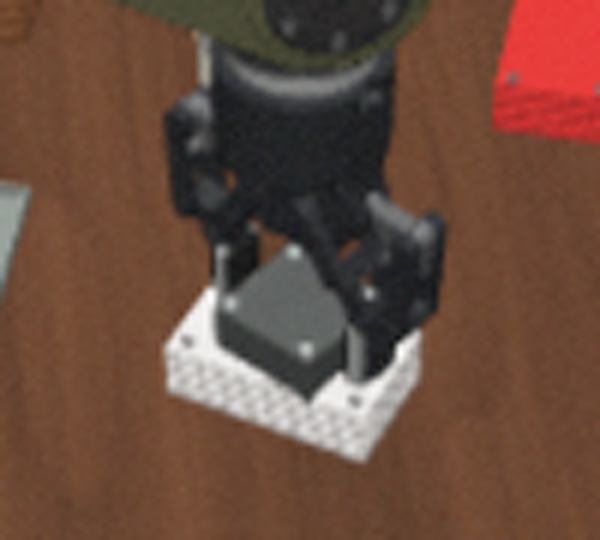

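The fingers straddle the housing with an offset of about 4 mm (the left finger is closer). I'll correct the offset, then close.

Request:
{"method": "arm_command", "body": {"increments": [{"dx": 0.09,"dy": -0.14,"dz": 0.03,"rx": 0,"ry": 0,"rz": -0.04,"fingers": 80},{"dx": 0.09,"dy": -0.14,"dz": 0.03,"rx": 0,"ry": 0,"rz": -0.04,"fingers": 80},{"dx": 0.09,"dy": -0.14,"dz": 0.03,"rx": 0,"ry": 0,"rz": -0.04,"fingers": 80},{"dx": 0.09,"dy": -0.14,"dz": 0.03,"rx": 0,"ry": 0,"rz": -0.04,"fingers": 77},{"dx": 0.09,"dy": -0.14,"dz": 0.03,"rx": 0,"ry": 0,"rz": -0.04,"fingers": 74},{"dx": 0.09,"dy": -0.14,"dz": 0.03,"rx": 0,"ry": 0,"rz": -0.04,"fingers": 71},{"dx": 0.09,"dy": -0.14,"dz": 0.03,"rx": 0,"ry": 0,"rz": -0.04,"fingers": 70},{"dx": 0.09,"dy": -0.14,"dz": 0.03,"rx": 0,"ry": 0,"rz": -0.04,"fingers": 69}]}}

```text
t: 15.27
tcp_pos: [625.0, 117.1, 204.0]
ee_rot: [0.929, 0.369, 0.0, 0.0]
contact_force: [-0.8, 0.3, 0.4]
opening: 0.69
```

```bash
python3 -c "
from h import *
go((625.3,116.2,49,43.3))"
```

```text
t 15.27 grasp [625.  117.1  49. ] phi 43.3 tilt [0. 0.] q6 0.94 F [-0.8  0.3  0.4] op 0.690
(625.3, 116.2, 49, 43.3) d [-0.02  0.03 -0.  ] r [ 0. -0.  0.]
```

Request:
{"method": "arm_command", "body": {"increments": [{"dx": -0.01,"dy": 0.02,"dz": 0,"rx": 0,"ry": 0,"rz": 0,"fingers": 68},{"dx": -0.01,"dy": 0.02,"dz": 0,"rx": 0,"ry": 0,"rz": 0,"fingers": 66},{"dx": -0.01,"dy": 0.02,"dz": 0,"rx": 0,"ry": 0,"rz": 0,"fingers": 64},{"dx": -0.01,"dy": 0.02,"dz": 0,"rx": 0,"ry": 0,"rz": 0,"fingers": 60},{"dx": -0.01,"dy": 0.02,"dz": 0,"rx": 0,"ry": 0,"rz": 0,"fingers": 50},{"dx": -0.01,"dy": 0.02,"dz": 0,"rx": 0,"ry": 0,"rz": 0,"fingers": 45},{"dx": -0.01,"dy": 0.02,"dz": 0,"rx": 0,"ry": 0,"rz": 0,"fingers": 45},{"dx": -0.01,"dy": 0.02,"dz": 0,"rx": 0,"ry": 0,"rz": 0,"fingers": 45}], "newtons": 60}}

```text
t: 15.93
tcp_pos: [625.3, 116.6, 204.4]
ee_rot: [0.929, 0.369, 0.0, 0.0]
contact_force: [-1.9, 0.6, 6.0]
opening: 0.641
```

```bash
python3 -c "
from h import *
go((625.3,116.2,100,43.3),(403.2,-234,100,80.7))"
```

```text
t 15.93 grasp [625.3 116.6  49.4] phi 43.3 tilt [0.0006 0.0002] q6 0.94 F [-1.9  0.6  6. ] op 0.641
(625.3, 116.2, 100, 43.3) d [-0.01  0.01 -2.03] r [ 0.   -0.01  0.  ]
(403.2, -234, 100, 80.7) d [-16.08   4.11  -2.03] r [ 0.   -0.   -6.23]
```

Gripped at an opening of 0.641, which is about 55 mm. Lifting and carrying.

Request:
{"method": "arm_command", "body": {"increments": [{"dx": 0,"dy": 0,"dz": -0.1,"rx": 0,"ry": 0,"rz": 0,"fingers": 45},{"dx": 0,"dy": 0,"dz": -0.4,"rx": 0,"ry": 0,"rz": 0,"fingers": 45},{"dx": 0,"dy": 0,"dz": -1,"rx": 0,"ry": 0,"rz": 0,"fingers": 45},{"dx": -0.3,"dy": 0.1,"dz": -1.6,"rx": 0,"ry": 0,"rz": 0,"fingers": 45},{"dx": -1,"dy": 0.25,"dz": -2,"rx": 0,"ry": 0,"rz": -0.2,"fingers": 45},{"dx": -2,"dy": 0.5,"dz": -2.2,"rx": 0,"ry": 0,"rz": -0.6,"fingers": 45},{"dx": -3.2,"dy": 0.8,"dz": -2.2,"rx": 0,"ry": 0,"rz": -1.1,"fingers": 45},{"dx": -4.5,"dy": 1.15,"dz": -2.2,"rx": 0,"ry": 0,"rz": -1.7,"fingers": 45}]}}

```text
t: 16.6
tcp_pos: [562.2, 17.9, 259.5]
ee_rot: [0.892, 0.452, 0.0, 0.0]
contact_force: [1.1, 0.0, -3.6]
opening: 0.644
```

```bash
python3 -c "
from h import *
go((403.2,-234,100,80.7))"
```

```text
t 16.60 grasp [562.2  17.9 104.5] phi 53.7 tilt [ 0.0007 -0.0001] q6 0.60 F [ 1.1  0.  -3.6] op 0.644
(403.2, -234, 100, 80.7) d [-11.89   0.84   0.18] r [ 0.01 -0.   -4.5 ]
```

Request:
{"method": "arm_command", "body": {"increments": [{"dx": -1.3,"dy": 0.1,"dz": 0,"rx": 0,"ry": 0,"rz": -0.5,"fingers": 45},{"dx": -2.8,"dy": 0.2,"dz": 0,"rx": 0,"ry": 0,"rz": -1.1,"fingers": 45},{"dx": -4.3,"dy": 0.3,"dz": 0,"rx": 0,"ry": 0,"rz": -1.7,"fingers": 45},{"dx": -5.8,"dy": 0.4,"dz": 0,"rx": 0,"ry": 0,"rz": -2.3,"fingers": 45},{"dx": -7.3,"dy": 0.5,"dz": 0.1,"rx": 0,"ry": 0,"rz": -2.9,"fingers": 45},{"dx": -8.7,"dy": 0.6,"dz": 0.1,"rx": 0,"ry": 0,"rz": -3.4,"fingers": 45},{"dx": -10,"dy": 0.7,"dz": 0.2,"rx": 0,"ry": 0,"rz": -3.9,"fingers": 45},{"dx": -11,"dy": 0.77,"dz": 0.2,"rx": 0,"ry": 0,"rz": -4.3,"fingers": 45}]}}

```text
t: 17.27
tcp_pos: [413.5, -215.8, 254.0]
ee_rot: [0.769, 0.639, -0.0, 0.0]
contact_force: [0.3, -0.1, -2.7]
opening: 0.64
```

```bash
python3 -c "
from h import *
go((403.2,-234,45,80.7))"
```

```text
t 17.27 grasp [ 413.5 -215.8   99. ] phi 79.4 tilt [-0.0002 -0.0002] q6 -0.37 F [ 0.3 -0.1 -2.7] op 0.640
(403.2, -234, 45, 80.7) d [-0.79 -0.27  2.16] r [-0.    0.   -0.21]
```

Request:
{"method": "arm_command", "body": {"increments": [{"dx": -0.5,"dy": -0.15,"dz": 0.2,"rx": 0,"ry": 0,"rz": -0.2,"fingers": 45},{"dx": -0.75,"dy": -0.25,"dz": 0.5,"rx": 0,"ry": 0,"rz": -0.2,"fingers": 45},{"dx": -0.75,"dy": -0.25,"dz": 0.9,"rx": 0,"ry": 0,"rz": -0.2,"fingers": 45},{"dx": -0.75,"dy": -0.25,"dz": 1.3,"rx": 0,"ry": 0,"rz": -0.2,"fingers": 45},{"dx": -0.75,"dy": -0.25,"dz": 1.7,"rx": 0,"ry": 0,"rz": -0.2,"fingers": 45},{"dx": -0.75,"dy": -0.25,"dz": 2,"rx": 0,"ry": 0,"rz": -0.2,"fingers": 45},{"dx": -0.75,"dy": -0.25,"dz": 2.1,"rx": 0,"ry": 0,"rz": -0.2,"fingers": 45},{"dx": -0.75,"dy": -0.25,"dz": 2.1,"rx": 0,"ry": 0,"rz": -0.2,"fingers": 45}]}}

```text
t: 17.93
tcp_pos: [405.5, -230.9, 200.5]
ee_rot: [0.763, 0.647, -0.0, -0.001]
contact_force: [0.7, 0.1, -2.8]
opening: 0.641
```

```bash
python3 -c "
from h import *
a=grab('side','s10.png')['pixels']
go((403.2,-234,24.4,80.7))
cv2.imwrite('pics/c10.png',cv2.resize(a[240:350,185:305],(600,550),interpolation=cv2.INTER_CUBIC))"
```

```text
t 17.98 grasp [ 405.6 -231.1   46.2] phi 80.5 tilt [-0.0005  0.0004] q6 -0.43 F [-0.8 -0.2 -2.2] op 0.644
(403.2, -234, 24.4, 80.7) d [-0.13 -0.08  0.87] r [-0.01 -0.   -0.03]
```

View pics/c10.png

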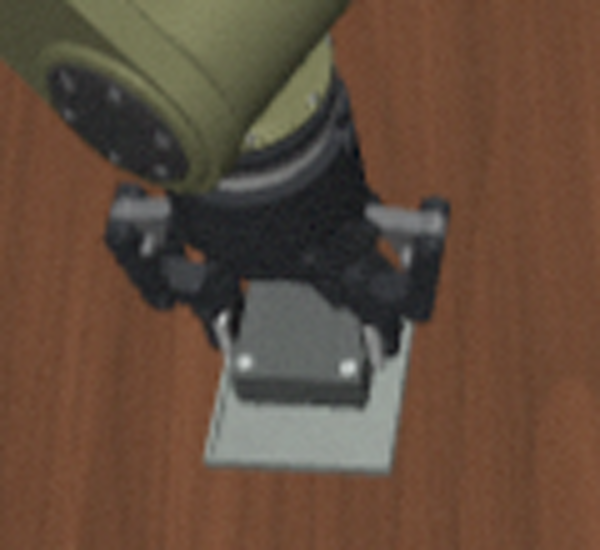

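The housing is level and square above the square tray. Correcting about 3 mm and lowering.

Request:
{"method": "arm_command", "body": {"increments": [{"dx": -0.07,"dy": -0.04,"dz": 0.15,"rx": 0,"ry": 0,"rz": -0.03,"fingers": 45},{"dx": -0.12,"dy": -0.08,"dz": 0.35,"rx": 0,"ry": 0,"rz": -0.03,"fingers": 45},{"dx": -0.12,"dy": -0.08,"dz": 0.52,"rx": 0,"ry": 0,"rz": -0.03,"fingers": 45},{"dx": -0.12,"dy": -0.08,"dz": 0.64,"rx": 0,"ry": 0,"rz": -0.03,"fingers": 45},{"dx": -0.12,"dy": -0.08,"dz": 0.72,"rx": 0,"ry": 0,"rz": -0.03,"fingers": 45},{"dx": -0.12,"dy": -0.08,"dz": 0.77,"rx": 0,"ry": 0,"rz": -0.03,"fingers": 45},{"dx": -0.12,"dy": -0.08,"dz": 0.81,"rx": 0,"ry": 0,"rz": -0.03,"fingers": 45},{"dx": -0.12,"dy": -0.08,"dz": 0.84,"rx": 0,"ry": 0,"rz": -0.03,"fingers": 45}]}}

```text
t: 18.65
tcp_pos: [403.0, -234.0, 180.4]
ee_rot: [0.762, 0.647, 0.0, 0.0]
contact_force: [-0.2, -0.1, -2.8]
opening: 0.644
```

```bash
python3 -c "
from h import *
go((403.2,-234,24.4,80.7))"
```

```text
t 18.65 grasp [ 403.  -234.    25.4] phi 80.7 tilt [ 0.0001 -0.0001] q6 -0.44 F [-0.2 -0.1 -2.8] op 0.644
(403.2, -234, 24.4, 80.7) d [0.   0.01 0.04] r [0. 0. 0.]
```

Request:
{"method": "arm_command", "body": {"increments": [{"dx": 0,"dy": 0,"dz": 0.01,"rx": 0,"ry": 0,"rz": 0,"fingers": 45},{"dx": 0,"dy": 0,"dz": 0.02,"rx": 0,"ry": 0,"rz": 0,"fingers": 45},{"dx": 0,"dy": 0,"dz": 0.03,"rx": 0,"ry": 0,"rz": 0,"fingers": 45},{"dx": 0,"dy": 0,"dz": 0.04,"rx": 0,"ry": 0,"rz": 0,"fingers": 45},{"dx": 0,"dy": 0,"dz": 0.05,"rx": 0,"ry": 0,"rz": 0,"fingers": 45},{"dx": 0,"dy": 0,"dz": 0.05,"rx": 0,"ry": 0,"rz": 0,"fingers": 45},{"dx": 0,"dy": 0,"dz": 0.06,"rx": 0,"ry": 0,"rz": 0,"fingers": 45},{"dx": 0,"dy": 0,"dz": 0.06,"rx": 0,"ry": 0,"rz": 0,"fingers": 45}]}}

```text
t: 19.32
tcp_pos: [403.0, -234.0, 179.3]
ee_rot: [0.762, 0.647, 0.0, 0.0]
contact_force: [-3.1, 2.0, 6.7]
opening: 0.64
```

```bash
python3 -c "
from h import *
go((403.2,-234,24.4,80.7))"
```

```text
t 19.32 grasp [ 403.  -234.    24.3] phi 80.7 tilt [ 0.0001 -0.0001] q6 -0.44 F [-3.1  2.   6.7] op 0.640
(403.2, -234, 24.4, 80.7) d [ 0.    0.01 -0.  ] r [0. 0. 0.]
```

The housing is seated. Releasing to 100% while rising.

Request:
{"method": "arm_command", "body": {"increments": [{"dx": 0,"dy": 0,"dz": -0.02,"rx": 0,"ry": 0,"rz": 0,"fingers": 67},{"dx": 0,"dy": 0,"dz": -0.03,"rx": 0,"ry": 0,"rz": 0,"fingers": 71},{"dx": 0,"dy": 0,"dz": -0.03,"rx": 0,"ry": 0,"rz": 0,"fingers": 76},{"dx": 0,"dy": 0,"dz": -0.05,"rx": 0,"ry": 0,"rz": 0,"fingers": 80},{"dx": 0,"dy": 0,"dz": -0.3,"rx": 0,"ry": 0,"rz": 0,"fingers": 84},{"dx": 0,"dy": 0,"dz": -0.9,"rx": 0,"ry": 0,"rz": 0,"fingers": 90},{"dx": 0,"dy": 0,"dz": -1.8,"rx": 0,"ry": 0,"rz": 0,"fingers": 95},{"dx": 0,"dy": 0,"dz": -3,"rx": 0,"ry": 0,"rz": 0,"fingers": 100}]}}

```text
t: 19.98
tcp_pos: [402.5, -233.8, 254.0]
ee_rot: [0.762, 0.647, -0.0, -0.001]
contact_force: [-0.0, 0.7, 0.3]
opening: 0.999
```

```bash
python3 -c "
from h import *
go((622.8,118.3,110,146.3))
a=grab('side','s11.png')['pixels']
A=cv2.resize(a[260:350,190:310],(400,300),interpolation=cv2.INTER_CUBIC)
B=cv2.resize(a[155:215,290:370],(400,300),interpolation=cv2.INTER_CUBIC)
cv2.imwrite('pics/c11.png',np.hstack([A,B]))"
```

```text
t 19.98 grasp [ 402.5 -233.8   99. ] phi 80.7 tilt [-0.0023  0.0016] q6 -0.44 F [-0.   0.7  0.3] op 0.999
(622.8, 118.3, 110, 146.3) d [15.32  6.42 -0.44] r [ -0.02  -0.02 -10.93]
```

View pics/c11.png

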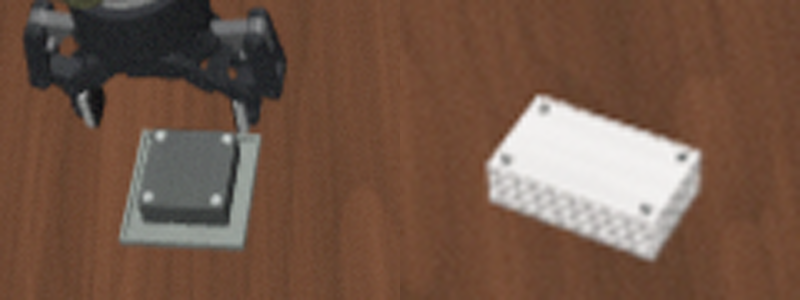

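The housing is in the square tray, with bolts at crop (160,137), (227,140), (216,200) and (148,197). The bare head has bolts at (543,108), (682,157), (645,209) and (505,160). I'll check both by number.

```bash
python3 -c "
from h import *
S=load('s11.png'); f=lambda p:(190+p[0]/(400/120)-.35,260+p[1]/(400/120)-.35); g=lambda p:(290+(p[0]-400)/5-.4,155+p[1]/5-.4)
for n,z,fn,L in(('housing',31,f,[(160,137),(227,140),(216,200),(148,197)]),('tray',7,f,[(142,130),(261,134),(244,248),(121,242)]),('headbolts',28,g,[(543,108),(682,157),(645,209),(505,160)]),('head',28,g,[(540,95),(700,152),(657,226),(489,163)])):
    P=np.array([onz(S,fn(p),z)[:2] for p in L]);d=np.diff(np.vstack([P,P[:1]]),axis=0)
    print(n,P.mean(0).round(1),np.hypot(*d.T).round(1),(np.degrees(np.arctan2(d[:,1],d[:,0]))%90).round(1))
"
```

```text
housing [ 403.9 -234.9] [44.2 43.  43.5 43.1] [80.8 80.3 80.9 81.2]
tray [ 403.5 -235.2] [80.7 82.2 79.1 81.2] [81.5 81.2 80.7 82.3]
headbolts [621.8 119.1] [85.1 44.  83.8 45.1] [56.8 55.5 57.6 57.2]
head [623.1 118.9] [ 98.6  60.1 101.5  59.5] [56.4 59.5 56.1 56.8]
```

The housing is centred in its tray to within 1 mm and 1°. Next is the head, at (622.6, 118.7) with its jaw axis at 56.6°.

Request:
{"method": "arm_command", "body": {"increments": [{"dx": 0.8,"dy": 0.35,"dz": -0.3,"rx": 0,"ry": 0,"rz": -0.5,"fingers": 100},{"dx": 2,"dy": 0.85,"dz": -0.6,"rx": 0,"ry": 0,"rz": -1.3,"fingers": 100},{"dx": 3.3,"dy": 1.4,"dz": -0.6,"rx": 0,"ry": 0,"rz": -2.2,"fingers": 100},{"dx": 4.6,"dy": 1.9,"dz": -0.6,"rx": 0,"ry": 0,"rz": -3.1,"fingers": 100},{"dx": 5.9,"dy": 2.5,"dz": -0.6,"rx": 0,"ry": 0,"rz": -4,"fingers": 100},{"dx": 7.2,"dy": 3,"dz": -0.6,"rx": 0,"ry": 0,"rz": -4.9,"fingers": 100},{"dx": 8.5,"dy": 3.55,"dz": -0.6,"rx": 0,"ry": 0,"rz": -5.8,"fingers": 100},{"dx": 9.8,"dy": 4.1,"dz": -0.6,"rx": 0,"ry": 0,"rz": -6.7,"fingers": 100}]}}

```text
t: 20.7
tcp_pos: [544.3, -7.0, 269.4]
ee_rot: [0.491, 0.871, 0.0, 0.0]
contact_force: [-0.1, -0.8, -0.4]
opening: 0.999
```

```bash
python3 -c "
from h import *
go((622.6,118.7,80,146.6))"
```

```text
t 20.70 grasp [544.3  -7.  114.4] phi 121.2 tilt [ 0.0005 -0.    ] q6 -0.62 F [-0.1 -0.8 -0.4] op 0.999
(622.6, 118.7, 80, 146.6) d [2.68 5.28 1.38] r [ 0.    0.   -4.24]
```

Request:
{"method": "arm_command", "body": {"increments": [{"dx": 0.6,"dy": 1.2,"dz": 0.1,"rx": 0,"ry": 0,"rz": -0.9,"fingers": 100},{"dx": 1.2,"dy": 2.3,"dz": 0.2,"rx": 0,"ry": 0,"rz": -1.8,"fingers": 100},{"dx": 1.8,"dy": 3.4,"dz": 0.3,"rx": 0,"ry": 0,"rz": -2.7,"fingers": 100},{"dx": 2.3,"dy": 4.4,"dz": 0.5,"rx": 0,"ry": 0,"rz": -3.5,"fingers": 100},{"dx": 2.6,"dy": 5,"dz": 0.7,"rx": 0,"ry": 0,"rz": -4,"fingers": 100},{"dx": 2.65,"dy": 5.2,"dz": 1,"rx": 0,"ry": 0,"rz": -4.2,"fingers": 100},{"dx": 2.65,"dy": 5.2,"dz": 1.2,"rx": 0,"ry": 0,"rz": -4.2,"fingers": 100},{"dx": 2.65,"dy": 5.2,"dz": 1.3,"rx": 0,"ry": 0,"rz": -4.2,"fingers": 100}]}}

```text
t: 21.37
tcp_pos: [620.8, 114.2, 235.4]
ee_rot: [0.292, 0.956, -0.0, -0.001]
contact_force: [0.5, 0.8, 0.3]
opening: 0.999
```

```bash
python3 -c "
from h import *
a=grab('side','s12.png')['pixels']
go((622.6,118.7,30,146.6),(622.6,118.7,21,146.6))
cv2.imwrite('pics/c12.png',cv2.resize(a[130:220,280:380],(600,540),interpolation=cv2.INTER_CUBIC))"
```

```text
t 21.42 grasp [620.7 113.9  80.3] phi 146.0 tilt [-0.0018 -0.0003] q6 -0.85 F [ 0.2  0.  -0.9] op 0.999
(622.6, 118.7, 30, 146.6) d [0.04 0.21 2.01] r [-0.01 -0.01 -0.11]
(622.6, 118.7, 21, 146.6) d [0.04 0.21 2.37] r [-0.01 -0.01 -0.11]
```

View pics/c12.png

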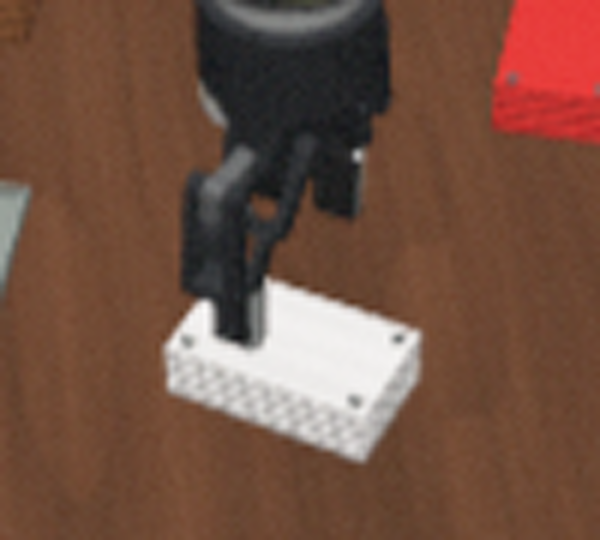

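The jaw axis lies across the head's short side. I'll correct by about 4 mm, descend part way, then check again.

Request:
{"method": "arm_command", "body": {"increments": [{"dx": 0.02,"dy": 0.1,"dz": 0,"rx": 0,"ry": 0,"rz": -0.08,"fingers": 100},{"dx": 0.03,"dy": 0.17,"dz": 0,"rx": 0,"ry": 0,"rz": -0.08,"fingers": 100},{"dx": 0.03,"dy": 0.17,"dz": 0.2,"rx": 0,"ry": 0,"rz": -0.08,"fingers": 100},{"dx": 0.03,"dy": 0.17,"dz": 0.5,"rx": 0,"ry": 0,"rz": -0.08,"fingers": 100},{"dx": 0.03,"dy": 0.17,"dz": 0.8,"rx": 0,"ry": 0,"rz": -0.08,"fingers": 100},{"dx": 0.03,"dy": 0.17,"dz": 1,"rx": 0,"ry": 0,"rz": -0.08,"fingers": 100},{"dx": 0.03,"dy": 0.17,"dz": 1.1,"rx": 0,"ry": 0,"rz": -0.08,"fingers": 100},{"dx": 0.03,"dy": 0.17,"dz": 1.1,"rx": 0,"ry": 0,"rz": -0.08,"fingers": 100}]}}

```text
t: 22.08
tcp_pos: [622.8, 118.7, 207.9]
ee_rot: [0.288, 0.958, -0.0, -0.001]
contact_force: [-0.5, -0.2, 0.3]
opening: 1.001
```

```bash
python3 -c "
from h import *
a=grab('side','s13.png')['pixels']
go((622.6,118.7,21,146.6))
cv2.imwrite('pics/c13.png',cv2.resize(a[130:220,280:380],(600,540),interpolation=cv2.INTER_CUBIC))"
```

```text
t 22.13 grasp [622.9 118.7  53.5] phi 146.6 tilt [-0.0007 -0.0001] q6 -0.86 F [0.4 0.2 0.9] op 0.997
(622.6, 118.7, 21, 146.6) d [ 0.01 -0.01  1.3 ] r [-0.   -0.01 -0.  ]
```

View pics/c13.png

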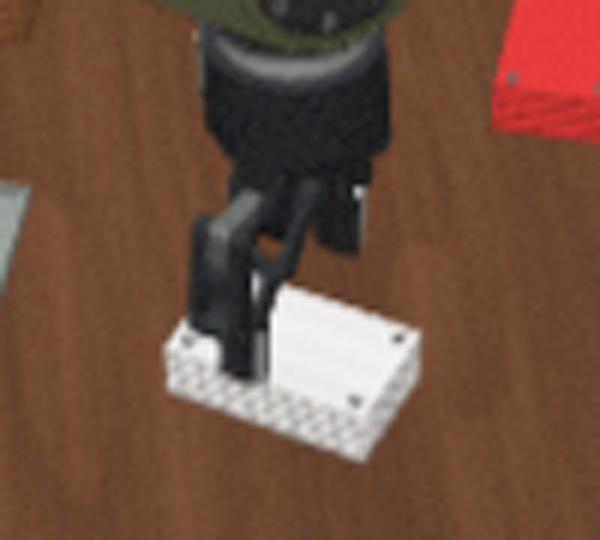

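It's aligned within 0.3 mm, and the near finger is in front of the head's side. Descending the rest of the way.

Request:
{"method": "arm_command", "body": {"increments": [{"dx": 0,"dy": 0,"dz": 0.2,"rx": 0,"ry": 0,"rz": 0,"fingers": 100},{"dx": 0,"dy": 0,"dz": 0.5,"rx": 0,"ry": 0,"rz": 0,"fingers": 100},{"dx": 0,"dy": 0,"dz": 0.8,"rx": 0,"ry": 0,"rz": 0,"fingers": 100},{"dx": 0,"dy": 0,"dz": 1.05,"rx": 0,"ry": 0,"rz": 0,"fingers": 100},{"dx": 0,"dy": 0,"dz": 1.2,"rx": 0,"ry": 0,"rz": 0,"fingers": 95},{"dx": 0,"dy": 0,"dz": 1.28,"rx": 0,"ry": 0,"rz": 0,"fingers": 90},{"dx": 0,"dy": 0,"dz": 1.28,"rx": 0,"ry": 0,"rz": 0,"fingers": 84},{"dx": 0,"dy": 0,"dz": 1.28,"rx": 0,"ry": 0,"rz": 0,"fingers": 80}]}}

```text
t: 22.8
tcp_pos: [623.0, 118.8, 177.0]
ee_rot: [0.288, 0.958, 0.0, 0.0]
contact_force: [0.3, 0.3, -0.8]
opening: 0.799
```

```bash
python3 -c "
from h import *
go((622.6,118.7,21,146.6))"
```

```text
t 22.80 grasp [623.  118.8  22. ] phi 146.6 tilt [ 0.0001 -0.    ] q6 -0.86 F [ 0.3  0.3 -0.8] op 0.799
(622.6, 118.7, 21, 146.6) d [ 0.01 -0.01  0.04] r [ 0.  0. -0.]
```

Request:
{"method": "arm_command", "body": {"increments": [{"dx": 0,"dy": 0,"dz": 0.03,"rx": 0,"ry": 0,"rz": 0,"fingers": 77},{"dx": 0,"dy": 0,"dz": 0.03,"rx": 0,"ry": 0,"rz": 0,"fingers": 74},{"dx": 0,"dy": 0,"dz": 0.03,"rx": 0,"ry": 0,"rz": 0,"fingers": 71},{"dx": 0,"dy": 0,"dz": 0.03,"rx": 0,"ry": 0,"rz": 0,"fingers": 68},{"dx": 0,"dy": 0,"dz": 0.03,"rx": 0,"ry": 0,"rz": 0,"fingers": 60},{"dx": 0,"dy": 0,"dz": 0.03,"rx": 0,"ry": 0,"rz": 0,"fingers": 50},{"dx": 0,"dy": 0,"dz": 0.03,"rx": 0,"ry": 0,"rz": 0,"fingers": 48},{"dx": 0,"dy": 0,"dz": 0.03,"rx": 0,"ry": 0,"rz": 0,"fingers": 48}], "newtons": 70}}

```text
t: 23.47
tcp_pos: [623.2, 118.9, 177.0]
ee_rot: [0.288, 0.958, 0.0, 0.001]
contact_force: [-2.0, 0.8, 5.6]
opening: 0.687
```

```bash
python3 -c "
from h import *
go((439,232.5,80,166.1))"
```

```text
t 23.47 grasp [623.2 118.9  22. ] phi 146.6 tilt [0.0012 0.0002] q6 -0.86 F [-2.   0.8  5.6] op 0.687
(439, 232.5, 80, 166.1) d [ 8.65 -0.26 -2.33] r [ 0.01  0.01 -3.25]
```

Request:
{"method": "arm_command", "body": {"increments": [{"dx": 0,"dy": 0,"dz": -0.1,"rx": 0,"ry": 0,"rz": 0,"fingers": 48},{"dx": 0,"dy": 0,"dz": -0.4,"rx": 0,"ry": 0,"rz": 0,"fingers": 48},{"dx": 0,"dy": 0,"dz": -0.9,"rx": 0,"ry": 0,"rz": 0,"fingers": 48},{"dx": 0.2,"dy": 0,"dz": -1.5,"rx": 0,"ry": 0,"rz": 0,"fingers": 48},{"dx": 0.7,"dy": 0,"dz": -2,"rx": 0,"ry": 0,"rz": -0.2,"fingers": 48},{"dx": 1.5,"dy": 0,"dz": -2.3,"rx": 0,"ry": 0,"rz": -0.5,"fingers": 48},{"dx": 2.6,"dy": -0.05,"dz": -2.3,"rx": 0,"ry": 0,"rz": -0.9,"fingers": 48},{"dx": 3.8,"dy": -0.1,"dz": -2.3,"rx": 0,"ry": 0,"rz": -1.4,"fingers": 48}]}}

```text
t: 24.13
tcp_pos: [541.7, 169.1, 235.2]
ee_rot: [0.216, 0.976, 0.0, 0.001]
contact_force: [0.3, 0.5, -2.8]
opening: 0.686
```

```bash
python3 -c "
from h import *
go((439,232.5,70,166.1))"
```

```text
t 24.13 grasp [541.7 169.1  80.2] phi 155.0 tilt [0.002  0.0005] q6 -0.90 F [ 0.3  0.5 -2.8] op 0.686
(439, 232.5, 70, 166.1) d [4.79 0.57 0.4 ] r [ 0.01  0.02 -1.85]
```

Request:
{"method": "arm_command", "body": {"increments": [{"dx": 1.2,"dy": 0.15,"dz": 0,"rx": 0,"ry": 0,"rz": -0.5,"fingers": 48},{"dx": 2.4,"dy": 0.3,"dz": 0,"rx": 0,"ry": 0,"rz": -0.9,"fingers": 48},{"dx": 3.4,"dy": 0.4,"dz": 0.1,"rx": 0,"ry": 0,"rz": -1.3,"fingers": 48},{"dx": 4.2,"dy": 0.5,"dz": 0.3,"rx": 0,"ry": 0,"rz": -1.6,"fingers": 48},{"dx": 4.65,"dy": 0.55,"dz": 0.5,"rx": 0,"ry": 0,"rz": -1.8,"fingers": 48},{"dx": 4.75,"dy": 0.57,"dz": 0.8,"rx": 0,"ry": 0,"rz": -1.85,"fingers": 48},{"dx": 4.75,"dy": 0.57,"dz": 1,"rx": 0,"ry": 0,"rz": -1.85,"fingers": 48},{"dx": 4.75,"dy": 0.57,"dz": 1.2,"rx": 0,"ry": 0,"rz": -1.85,"fingers": 48}]}}

```text
t: 24.8
tcp_pos: [441.4, 231.8, 203.4]
ee_rot: [0.122, 0.993, 0.0, 0.0]
contact_force: [0.5, -0.6, -4.4]
opening: 0.686
```

```bash
python3 -c "
from h import *
a=grab('side','s14.png')['pixels']
go((439,232.5,25,166.1))
cv2.imwrite('pics/c14.png',cv2.resize(a[100:200,205:315],(594,540),interpolation=cv2.INTER_CUBIC))"
```

```text
t 24.85 grasp [441.3 231.6  47.4] phi 166.0 tilt [-0.0008 -0.0005] q6 -0.92 F [-0.4 -0.  -5.3] op 0.687
(439, 232.5, 25, 166.1) d [0.1  0.01 0.9 ] r [-0.01 -0.01 -0.02]
```

View pics/c14.png

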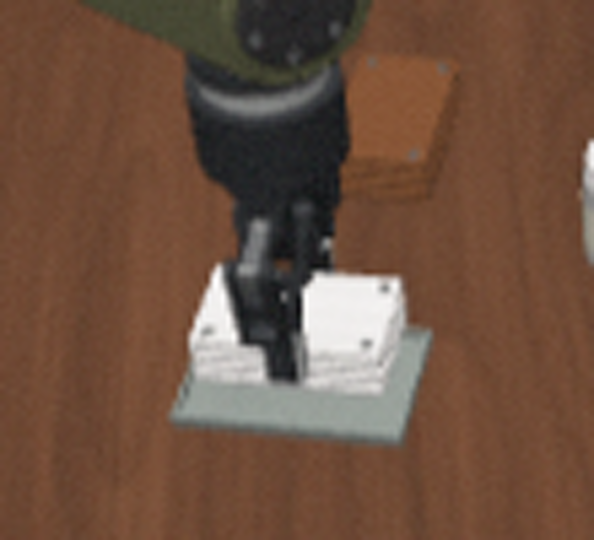

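The head is level above the long tray. Correcting 2.5 mm and lowering.

Request:
{"method": "arm_command", "body": {"increments": [{"dx": 0.05,"dy": 0.01,"dz": 0.15,"rx": 0,"ry": 0,"rz": -0.02,"fingers": 48},{"dx": 0.09,"dy": 0.01,"dz": 0.35,"rx": 0,"ry": 0,"rz": -0.02,"fingers": 48},{"dx": 0.09,"dy": 0.01,"dz": 0.52,"rx": 0,"ry": 0,"rz": -0.02,"fingers": 48},{"dx": 0.09,"dy": 0.01,"dz": 0.65,"rx": 0,"ry": 0,"rz": -0.02,"fingers": 48},{"dx": 0.09,"dy": 0.01,"dz": 0.74,"rx": 0,"ry": 0,"rz": -0.02,"fingers": 48},{"dx": 0.09,"dy": 0.01,"dz": 0.8,"rx": 0,"ry": 0,"rz": -0.02,"fingers": 48},{"dx": 0.09,"dy": 0.01,"dz": 0.84,"rx": 0,"ry": 0,"rz": -0.02,"fingers": 48},{"dx": 0.09,"dy": 0.01,"dz": 0.86,"rx": 0,"ry": 0,"rz": -0.02,"fingers": 48}]}}

```text
t: 25.52
tcp_pos: [438.6, 232.9, 182.1]
ee_rot: [0.12, 0.993, 0.0, 0.0]
contact_force: [0.9, 0.3, -3.9]
opening: 0.688
```

```bash
python3 -c "
from h import *
go((439,232.5,25,166.1))"
```

```text
t 25.52 grasp [438.6 232.9  27.1] phi 166.2 tilt [0.0001 0.    ] q6 -0.92 F [ 0.9  0.3 -3.9] op 0.688
(439, 232.5, 25, 166.1) d [-0.02 -0.01  0.09] r [0.   0.   0.02]
```

Request:
{"method": "arm_command", "body": {"increments": [{"dx": 0,"dy": 0,"dz": 0.02,"rx": 0,"ry": 0,"rz": 0,"fingers": 48},{"dx": 0,"dy": 0,"dz": 0.04,"rx": 0,"ry": 0,"rz": 0,"fingers": 48},{"dx": 0,"dy": 0,"dz": 0.05,"rx": 0,"ry": 0,"rz": 0,"fingers": 48},{"dx": 0,"dy": 0,"dz": 0.06,"rx": 0,"ry": 0,"rz": 0,"fingers": 48},{"dx": 0,"dy": 0,"dz": 0.07,"rx": 0,"ry": 0,"rz": 0,"fingers": 48},{"dx": 0,"dy": 0,"dz": 0.08,"rx": 0,"ry": 0,"rz": 0,"fingers": 48},{"dx": 0,"dy": 0,"dz": 0.09,"rx": 0,"ry": 0,"rz": 0,"fingers": 48},{"dx": 0,"dy": 0,"dz": 0.09,"rx": 0,"ry": 0,"rz": 0,"fingers": 48}]}}

```text
t: 26.18
tcp_pos: [438.6, 232.9, 180.0]
ee_rot: [0.12, 0.993, 0.0, 0.0]
contact_force: [-0.4, 1.0, -1.8]
opening: 0.69
```

```bash
python3 -c "
from h import *
go((439,232.5,25,166.1))"
```

```text
t 26.18 grasp [438.6 232.9  25. ] phi 166.2 tilt [0.0001 0.    ] q6 -0.92 F [-0.4  1.  -1.8] op 0.690
(439, 232.5, 25, 166.1) d [-0.02 -0.01 -0.  ] r [0.   0.   0.02]
```

Contact is just beginning: the reading went from −4 to −1.8 N. Pressing a touch further.

Request:
{"method": "arm_command", "body": {"increments": [{"dx": 0,"dy": 0,"dz": 0.01,"rx": 0,"ry": 0,"rz": 0,"fingers": 48},{"dx": 0,"dy": 0,"dz": 0.01,"rx": 0,"ry": 0,"rz": 0,"fingers": 48},{"dx": 0,"dy": 0,"dz": 0.02,"rx": 0,"ry": 0,"rz": 0,"fingers": 48},{"dx": 0,"dy": 0,"dz": 0.02,"rx": 0,"ry": 0,"rz": 0,"fingers": 48},{"dx": 0,"dy": 0,"dz": 0.02,"rx": 0,"ry": 0,"rz": 0,"fingers": 48},{"dx": 0,"dy": 0,"dz": 0.03,"rx": 0,"ry": 0,"rz": 0,"fingers": 48},{"dx": 0,"dy": 0,"dz": 0.03,"rx": 0,"ry": 0,"rz": 0,"fingers": 48},{"dx": 0,"dy": 0,"dz": 0.03,"rx": 0,"ry": 0,"rz": 0,"fingers": 48}]}}

```text
t: 26.85
tcp_pos: [438.6, 232.9, 179.9]
ee_rot: [0.12, 0.993, 0.0, 0.0]
contact_force: [-7.0, -2.6, 13.3]
opening: 0.686
```

```bash
python3 -c "
from h import *
go((439,232.5,25,166.1))"
```

```text
t 26.85 grasp [438.6 232.9  24.9] phi 166.2 tilt [0.0001 0.0001] q6 -0.92 F [-7.  -2.6 13.3] op 0.686
(439, 232.5, 25, 166.1) d [-0.02 -0.01 -0.  ] r [0.   0.   0.02]
```

Seated at +13 N. Releasing and rising.

Request:
{"method": "arm_command", "body": {"increments": [{"dx": 0,"dy": 0,"dz": -0.03,"rx": 0,"ry": 0,"rz": 0,"fingers": 71},{"dx": 0,"dy": 0,"dz": -0.04,"rx": 0,"ry": 0,"rz": 0,"fingers": 75},{"dx": 0,"dy": 0,"dz": -0.04,"rx": 0,"ry": 0,"rz": 0,"fingers": 80},{"dx": 0,"dy": 0,"dz": -0.05,"rx": 0,"ry": 0,"rz": 0,"fingers": 84},{"dx": 0,"dy": 0,"dz": -0.3,"rx": 0,"ry": 0,"rz": 0,"fingers": 88},{"dx": 0,"dy": 0,"dz": -0.9,"rx": 0,"ry": 0,"rz": 0,"fingers": 92},{"dx": 0,"dy": 0,"dz": -1.8,"rx": 0,"ry": 0,"rz": 0,"fingers": 96},{"dx": 0,"dy": 0,"dz": -3,"rx": 0,"ry": 0,"rz": 0,"fingers": 100}]}}

```text
t: 27.52
tcp_pos: [438.2, 232.7, 254.1]
ee_rot: [0.12, 0.993, -0.001, -0.001]
contact_force: [0.8, -0.2, -0.5]
opening: 1.001
```

Request:
{"method": "arm_command", "body": {"increments": [{"dx": 0,"dy": 0,"dz": -1,"rx": 0,"ry": 0,"rz": 0,"fingers": 100},{"dx": 0,"dy": 0,"dz": -2,"rx": 0,"ry": 0,"rz": 0,"fingers": 100},{"dx": 0,"dy": 0,"dz": -3,"rx": 0,"ry": 0,"rz": 0,"fingers": 100},{"dx": 0,"dy": 0,"dz": -4,"rx": 0,"ry": 0,"rz": 0,"fingers": 100},{"dx": 0,"dy": 0,"dz": -5,"rx": 0,"ry": 0,"rz": 0,"fingers": 100},{"dx": 0,"dy": 0,"dz": -5.7,"rx": 0,"ry": 0,"rz": 0,"fingers": 100},{"dx": 0,"dy": 0,"dz": -6,"rx": 0,"ry": 0,"rz": 0,"fingers": 100},{"dx": 0,"dy": 0,"dz": -6,"rx": 0,"ry": 0,"rz": 0,"fingers": 100}]}}

```text
t: 28.18
tcp_pos: [438.5, 232.9, 405.8]
ee_rot: [0.12, 0.993, 0.001, 0.001]
contact_force: [-0.6, -0.1, -0.5]
opening: 1.004
```

```bash
python3 -c "
from h import *
go((439,232.5,250,166.1))
a=grab('side','s15.png')['pixels']
cv2.imwrite('pics/c15.png',cv2.resize(a[100:400,200:480],(560,600),interpolation=cv2.INTER_CUBIC))"
```

```text
t 28.18 grasp [438.5 232.9 250.8] phi 166.2 tilt [0.0026 0.0011] q6 -0.92 F [-0.6 -0.1 -0.5] op 1.004
(439, 232.5, 250, 166.1) d [-0.02 -0.01  0.03] r [0.02 0.02 0.02]
```

View pics/c15.png

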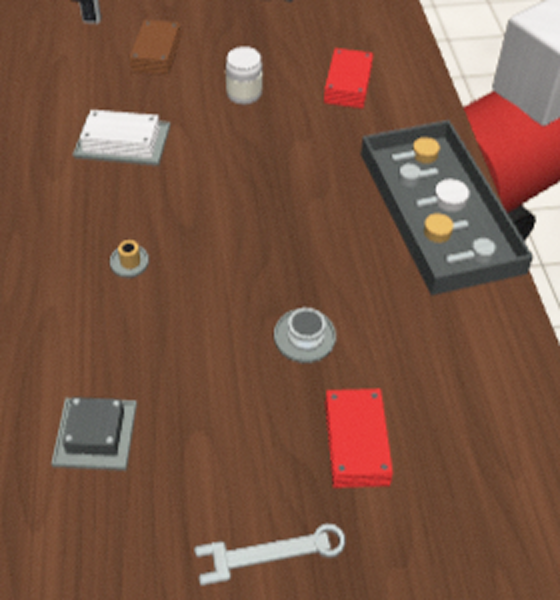

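All four parts sit in their trays: head (120,133), bush (128,253), pulley (306,328) and housing (94,425). The tin and wrench look unmoved. One last numeric check on the parts, tin and wrench.

```bash
python3 -c "
from h import *
S=load('s15.png'); a=S['pixels']; o=load('side0.png')['pixels']
print('tin/wrench diff',cv2.absdiff(a[120:155,308:335],o[120:155,308:335]).mean(),cv2.absdiff(a[355:395,290:380],o[355:395,290:380]).mean())
A=cv2.resize(a[145:190,230:295],(780,540),interpolation=cv2.INTER_CUBIC); cv2.imwrite('pics/c16.png',A)
f=lambda p:(200+p[0]/2-.25,100+p[1]/2-.25)
print('bush',onz(S,f((128,247)),31).round(1),'pulley',onz(S,f((307,323)),29).round(1))
print(env.state()['qvel'])
"
```

```text
tin/wrench diff 1.7721340388007054 2.021574074074074
bush [445.7   4.7  31. ] pulley [ 652.  -133.5   29. ]
[-0.00238998  0.02570889  0.02674446 -0.00091666 -0.01372428  0.00076754]
```

View pics/c16.png

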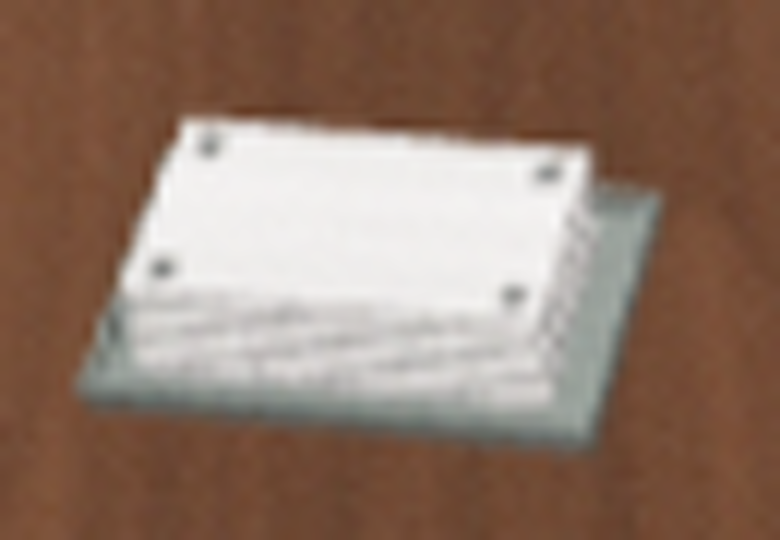

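```bash
python3 -c "
from h import *
S=load('s15.png'); f=lambda p:(230+p[0]/12-.46,145+p[1]/12-.46)
P=np.array([onz(S,f(p),31)[:2] for p in[(208,146),(547,173),(513,296),(162,268)]]); d=np.diff(P,axis=0)
print('head',P.mean(0),np.hypot(*d.T),np.degrees(np.arctan2(d[:,1],d[:,0]))%90)
Q=np.array([onz(S,f(p),7)[:2] for p in[(78,400),(592,447),(663,192)]]); print('tray',(Q[0]+Q[2])/2,np.linalg.norm(np.diff(Q,axis=0),axis=1),np.degrees(np.arctan2(*(Q[1]-Q[0])[::-1])))
print(env.close_job())
"
```

```text
head [436.78574615 231.30129328] [83.14404758 43.15060771 84.16272101] [76.70340286 77.49017567 76.86710999]
tray [438.57107467 231.01189146] [123.80991183  89.28443366] -13.858185367601907
the job is handed in; nothing more can be done
None
```

I set down the bush, pulley, housing and head in that order, each the same way up in its own tray. Each was pressed until the wrist force showed contact (4.7 to 13.3 N) and then released. The job was handed in at about 28 s, with the gripper open and well clear of everything.

**Last checks, all from the side camera only:**

| Part | Offset from tray centre | Notes |
|---|---|---|
| Bush | about 1 mm | |
| Pulley | about 2 mm | |
| Housing | under 1 mm | within 1° of the tray |
| Head | about 2 mm | about 1° off the tray's long axis |

Clearance is about 9 mm or more per side in every tray, so all four lie inside.

- **Bystanders:** the tin and wrench image patches differ from the start by only about 2 grey levels. I take that as noise, so neither has moved.
- **Camera disagreement:** the two cameras put the trays up to about 5 mm apart in y. I used the mean of the two, and the final side-view checks agreed with it to about 2 mm.
- **Not checked:** I did not take a final top view.

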